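# Scoop ice for the galley bowl

### The job

Serve ice: pick up the scoop by its handle, scoop up ice from the steel tub and tip at least four of the seven cubes into the white bowl, never touching the ice with the gripper's fingers. Any ice you do not serve stays in the tub and the bowl stays upright on the counter; then stand the empty scoop back on the middle of its black mat. Do not shift the mug, the bread roll or the jar.

Things in the scene. Friction and masses are not known exactly. Their poses are not given: they have to be found in the camera images.
- scoop: metal ice scoop, about 120 g, standing on the mat. Origin: centre of the flat pan's underside; x points to the pan's open front lip, y left, z up. Pan 84 long, 84 wide, floor and walls 2.5 thick, side walls 32 high (they end 18 behind the lip), back wall 36, front and top open. At the back a 24 wide neck rises to 66 and carries the black leaning handle (see scoop_grip)
- scoop_grip (a point): grip point on the handle's axis, at (-76, 0, 117) in the scoop's frame (axes as the scoop's). The handle is a bar 18 wide (y), 22 deep, 100 long, leaning back 30 degrees from vertical: its axis runs from (-42, 0, 58) up to (-92, 0, 145)
- scoop_lip (a point): middle of the scoop's open front lip, at its underside, at (42, 0, 0) mm in the scoop's frame
- mat: black rubber mat, the scoop's place, 190 x 120 x 3, fixed; origin: centre of its underside; x along its length
- tub: open steel ice tub, fixed, 230 long (its x axis), 104 wide (y), 60 high, walls 4 thick, floor 4 thick; origin: centre of its underside. The ice starts in the half towards its +x end; the -x end, which looks towards the mat, is clear for about 95 mm
- bowl: deep white bowl, loose, rim outer radius 70, height 65, wall 4, inner floor at 5; origin: centre of its underside. It stands on the left of the tub, in one of two places (the mug in the other)
- bowl_mid (a point): point on the bowl's axis, 45 mm above its underside, in the middle of its hollow
- mug: white mug with a side handle, radius 40, height 70 (bystander); origin: centre of its underside
- roll: bread roll, radius 38, height 41 (bystander); origin: centre of its underside
- jar: small lidded jar, radius 27, height 60 (bystander); origin: centre of its underside
- ice0: frosted, slippery ice cube, 24 mm with bevelled edges, 13 g; origin at its centre
- ice1: frosted, slippery ice cube, 24 mm with bevelled edges, 13 g; origin at its centre
- ice2: frosted, slippery ice cube, 24 mm with bevelled edges, 13 g; origin at its centre
- ice3: frosted, slippery ice cube, 24 mm with bevelled edges, 13 g; origin at its centre
- ice4: frosted, slippery ice cube, 24 mm with bevelled edges, 13 g; origin at its centre
- ice5: frosted, slippery ice cube, 24 mm with bevelled edges, 13 g; origin at its centre
- ice6: frosted, slippery ice cube, 24 mm with bevelled edges, 13 g; origin at its centre

How it is judged (in metres and radians):
On the way:
1. at least one ice cube is carried in the scoop's pan, above the tub's rim (cube centre higher than 85 mm) (((x of ice0 in the frame of scoop between -0.042 and 0.045 m and y of ice0 in the frame of scoop between -0.042 and 0.042 m and z of ice0 in the frame of scoop between 0.005 and 0.06 m and height (world z) of ice0 above 0.085 m) or (x of ice1 in the frame of scoop between -0.042 and 0.045 m and y of ice1 in the frame of scoop between -0.042 and 0.042 m and z of ice1 in the frame of scoop between 0.005 and 0.06 m and height (world z) of ice1 above 0.085 m) or (x of ice2 in the frame of scoop between -0.042 and 0.045 m and y of ice2 in the frame of scoop between -0.042 and 0.042 m and z of ice2 in the frame of scoop between 0.005 and 0.06 m and height (world z) of ice2 above 0.085 m) or (x of ice3 in the frame of scoop between -0.042 and 0.045 m and y of ice3 in the frame of scoop between -0.042 and 0.042 m and z of ice3 in the frame of scoop between 0.005 and 0.06 m and height (world z) of ice3 above 0.085 m) or (x of ice4 in the frame of scoop between -0.042 and 0.045 m and y of ice4 in the frame of scoop between -0.042 and 0.042 m and z of ice4 in the frame of scoop between 0.005 and 0.06 m and height (world z) of ice4 above 0.085 m) or (x of ice5 in the frame of scoop between -0.042 and 0.045 m and y of ice5 in the frame of scoop between -0.042 and 0.042 m and z of ice5 in the frame of scoop between 0.005 and 0.06 m and height (world z) of ice5 above 0.085 m) or (x of ice6 in the frame of scoop between -0.042 and 0.045 m and y of ice6 in the frame of scoop between -0.042 and 0.042 m and z of ice6 in the frame of scoop between 0.005 and 0.06 m and height (world z) of ice6 above 0.085 m))), for 0.2 s.
At the end, for the whole second after the job is handed in: Four or more cubes in the bowl (centre within 55 mm of the point on its axis 45 mm up), every other cube inside the tub below its rim; bowl upright on the counter (tilt under 0.1 rad); scoop upright (0.1 rad), at rest on the mat, pan centre within 60 mm of the mat's centre (((distance between each of ice0, ice1, ice2, ice3 and bowl_mid below 0.055 m or distance between each of ice0, ice1, ice2, ice4 and bowl_mid below 0.055 m or distance between each of ice0, ice1, ice2, ice5 and bowl_mid below 0.055 m or distance between each of ice0, ice1, ice2, ice6 and bowl_mid below 0.055 m or distance between each of ice0, ice1, ice3, ice4 and bowl_mid below 0.055 m or distance between each of ice0, ice1, ice3, ice5 and bowl_mid below 0.055 m or distance between each of ice0, ice1, ice3, ice6 and bowl_mid below 0.055 m or distance between each of ice0, ice1, ice4, ice5 and bowl_mid below 0.055 m or distance between each of ice0, ice1, ice4, ice6 and bowl_mid below 0.055 m or distance between each of ice0, ice1, ice5, ice6 and bowl_mid below 0.055 m or distance between each of ice0, ice2, ice3, ice4 and bowl_mid below 0.055 m or distance between each of ice0, ice2, ice3, ice5 and bowl_mid below 0.055 m or distance between each of ice0, ice2, ice3, ice6 and bowl_mid below 0.055 m or distance between each of ice0, ice2, ice4, ice5 and bowl_mid below 0.055 m or distance between each of ice0, ice2, ice4, ice6 and bowl_mid below 0.055 m or distance between each of ice0, ice2, ice5, ice6 and bowl_mid below 0.055 m or distance between each of ice0, ice3, ice4, ice5 and bowl_mid below 0.055 m or distance between each of ice0, ice3, ice4, ice6 and bowl_mid below 0.055 m or distance between each of ice0, ice3, ice5, ice6 and bowl_mid below 0.055 m or distance between each of ice0, ice4, ice5, ice6 and bowl_mid below 0.055 m) or (distance between each of ice1, ice2, ice3, ice4 and bowl_mid below 0.055 m or distance between each of ice1, ice2, ice3, ice5 and bowl_mid below 0.055 m or distance between each of ice1, ice2, ice3, ice6 and bowl_mid below 0.055 m or distance between each of ice1, ice2, ice4, ice5 and bowl_mid below 0.055 m or distance between each of ice1, ice2, ice4, ice6 and bowl_mid below 0.055 m or distance between each of ice1, ice2, ice5, ice6 and bowl_mid below 0.055 m or distance between each of ice1, ice3, ice4, ice5 and bowl_mid below 0.055 m or distance between each of ice1, ice3, ice4, ice6 and bowl_mid below 0.055 m or distance between each of ice1, ice3, ice5, ice6 and bowl_mid below 0.055 m or distance between each of ice1, ice4, ice5, ice6 and bowl_mid below 0.055 m or distance between each of ice2, ice3, ice4, ice5 and bowl_mid below 0.055 m or distance between each of ice2, ice3, ice4, ice6 and bowl_mid below 0.055 m or distance between each of ice2, ice3, ice5, ice6 and bowl_mid below 0.055 m or distance between each of ice2, ice4, ice5, ice6 and bowl_mid below 0.055 m or distance between each of ice3, ice4, ice5, ice6 and bowl_mid below 0.055 m)) and (distance between ice0 and bowl_mid below 0.055 m or (x of ice0 in the frame of tub between -0.113 and 0.113 m and y of ice0 in the frame of tub between -0.05 and 0.05 m and z of ice0 in the frame of tub between 0.005 and 0.06 m)) and (distance between ice1 and bowl_mid below 0.055 m or (x of ice1 in the frame of tub between -0.113 and 0.113 m and y of ice1 in the frame of tub between -0.05 and 0.05 m and z of ice1 in the frame of tub between 0.005 and 0.06 m)) and (distance between ice2 and bowl_mid below 0.055 m or (x of ice2 in the frame of tub between -0.113 and 0.113 m and y of ice2 in the frame of tub between -0.05 and 0.05 m and z of ice2 in the frame of tub between 0.005 and 0.06 m)) and (distance between ice3 and bowl_mid below 0.055 m or (x of ice3 in the frame of tub between -0.113 and 0.113 m and y of ice3 in the frame of tub between -0.05 and 0.05 m and z of ice3 in the frame of tub between 0.005 and 0.06 m)) and (distance between ice4 and bowl_mid below 0.055 m or (x of ice4 in the frame of tub between -0.113 and 0.113 m and y of ice4 in the frame of tub between -0.05 and 0.05 m and z of ice4 in the frame of tub between 0.005 and 0.06 m)) and (distance between ice5 and bowl_mid below 0.055 m or (x of ice5 in the frame of tub between -0.113 and 0.113 m and y of ice5 in the frame of tub between -0.05 and 0.05 m and z of ice5 in the frame of tub between 0.005 and 0.06 m)) and (distance between ice6 and bowl_mid below 0.055 m or (x of ice6 in the frame of tub between -0.113 and 0.113 m and y of ice6 in the frame of tub between -0.05 and 0.05 m and z of ice6 in the frame of tub between 0.005 and 0.06 m)) and angle between each of bowl, scoop's own z axis and vertical below 0.1 rad and height (world z) of bowl below 0.006 m and linear speed of each of bowl, scoop below 0.02 m/s and horizontal distance between scoop and mat below 0.06 m and height (world z) of scoop below 0.008 m); the robot touches nothing.
It fails at once if the gripper's fingers touch an ice cube (contact force between the fingers and ice0 above 0.2 N or contact force between the fingers and ice1 above 0.2 N or contact force between the fingers and ice2 above 0.2 N or contact force between the fingers and ice3 above 0.2 N or contact force between the fingers and ice4 above 0.2 N or contact force between the fingers and ice5 above 0.2 N or contact force between the fingers and ice6 above 0.2 N).
It fails at once if the mug, the bread roll or the jar is shifted by more than 25 mm (distance of any of mug, roll, jar from where it was at the start of the episode above 0.025 m).
It also fails if it takes over 64 s, if anything falls off the work surface, if the arm or the gripper's body presses on something with over 40 N, if the wrist force passes 120 N, or if a joint passes its speed limit or range.

### The arm

A 7-joint arm with a two-finger parallel gripper is mounted at the origin on the work surface. World frame = base frame: x ahead of the robot, y to its left, z up, the work surface at z = 0. Lengths are in m, angles in degrees, forces in N, time in s.
With the tool pointing down it reaches from about 0.4 to 0.875 m from the base axis. Payload 6.5 kg.
Tool frame: the origin (TCP) lies between the finger pads; the fingertips stand 22 mm ahead of it and the grasp point (between the pads) lies 3 mm ahead of it (robot.tip_reach is the distance from the TCP to the fingertips, in m); z points along the fingers, y is the line along which they close (so a half turn about z gives the same grasp; the last joint's range is limited). The gripper opens to 88 mm and grips with 3 to 60 N. Pads are 18 mm wide; open, the fingers measure 123 mm over their backs; the gripper's body (75 mm by 187 mm) begins 45 mm behind the grasp point.
Start: joints at [-72.491, 30.733, -0.252, 88.115, 0.149, 61.152, -4.079], TCP at [0.236, 0.606, 0.233] pointing down, gripper open.
Joint ranges: [-154.64, 154.64], [-21.42, 123.67], [-72.66, 72.17], [13.99, 137.28], [-74.86, 254.86], [10.95, 109.41], [-158.01, 158.01]. Speed limits (degrees/s): [136.94, 136.94, 180, 180, 180, 180, 180].

### API

Orientations are given as a 3x3 rotation matrix whose columns are the frame's x, y, z axes.
In Python, from rig import robot gives the robot as it stands.
- The arm moves only by the tool carry_out, never from a script. Its argument "commands" is a list of rows, each a list of 7 numbers: the turn, a rotation vector about the tool's x, y, z scaled (see below), then the shift along the tool's x, y, z scaled (see below), then the opening, from -1 (shut) to 1 (fully open). In form: [[ax, ay, az, x, y, z, grip], ...]. A call has 1 to 12 rows; each row is the pose to reach, as a shift and turn from the pose commanded when the call began, along the tool's axes at that moment; what a row does not reach only later rows make up. The controller multiplies each number of a shift by 0.2 m and each number of a turn by 90 degrees. A row lasts 1/8 s, in which the tool goes at most 62.5 mm and 10.7 degrees, less where a joint would pass 70% of its speed; a pose out of reach is approached as far as the arm can. A call with a number of a shift or a turn outside -1 to 1 is refused whole. A call with a gripper value outside its range is refused whole. The fingers move at their own pace and stop on an object; the grip force is fixed at half the most. Time passes only in rows, so rows that repeat a pose let the fingers close. It gives the time, the measured TCP pose, the force, the opening and the grip force at its end, in the units of the state.
- robot.state(): the state, without advancing time (a new reading comes with each control period).
- robot.snapshot(name): name is "scene" or "top" or "wrist"; returns a dict with "img" (400x640x3 uint8, red, green, blue), "vertical_fov" (degrees; the focal length in pixels is half the picture's height over the tangent of half this angle, whatever the lens; pixels are square), "cx", "cy" (the principal point, pixels), "camera_from_world" (4x4, takes a point from world to camera coordinates). Camera axes: x right, y down, z forward; pixel columns grow to the right and rows downward; lengths in m; the calibration is good to about 2 mm. A picture is of the moment at which its call begins. There is no depth.
- robot.hand_in(): hands the job in; it is judged then, once.
The state is a dict: "time_s": time; "joint_positions": joint angles; "dq": joint speeds; "joint_efforts": joint torques, N m; "position": TCP position; "orientation": TCP orientation; "force": force on the tool from outside, world axes, zero at the start; "torque": the same for the moment, N m; "gripper_width": finger opening in m; "gripper_force": force on a finger pad.
Only numpy, scipy, OpenCV 4.12 (cv2) and the standard library are available. Lean on these libraries where they do the work, as an engineer would, in place of code of your own. Each camera call takes 0.05 s, during which the arm holds its last target. There are 200 camera calls.

## Working session

There is one attempt and no reset: what is moved stays moved. The work goes in short steps, Python scripts to look and compute and a tool call to move; the robot and the scene stay as the last step left them, time stands still between calls to the robot, and variables do not carry over. Pictures are saved under pics/ and viewed, at most 10 in all, crops included, and the job is handed in when it is done.

Besides the shell and the picture viewer there is one more tool, called as a command line: name --pt "numbers of a row" for each row, then --argument value for the rest. carry_out: Moves the arm, as the interface text tells. Shifts and turns lie within -1 to 1; 1 stands for 0.2 m of shift or 90 degrees of turn. Its arguments: {"type":"object","properties":{"commands":{"type":"array","items":{"type":"array","items":{"type":"number"}}}},"required":["commands"]}

```bash
mkdir -p pics; ls; python3 - <<'E'
from rig import robot
import cv2, numpy as np
s=robot.state(); print(s['time_s'],s['position'],np.round(s['orientation'],3),s['gripper_width'])
for n in ['scene','top','wrist']:
    d=robot.snapshot(n); cv2.imwrite(f'pics/{n}0.png',d['img'][:,:,::-1])
    np.savez(f'{n}0.npz',**d); print(n,d['vertical_fov'],d['cx'],d['cy'],np.round(d['camera_from_world'],3).tolist())
E
```

```text
pics
0.0 [0.23592685 0.60501219 0.23256093] [[-0.932  0.363 -0.   ]
 [ 0.363  0.932 -0.002]
 [-0.    -0.002 -1.   ]] 0.08840654236392731
scene 43.77984553972391 318.1929429334278 191.83371179297578 [[0.795, 0.607, -0.008, -0.42], [0.497, -0.657, -0.567, -0.258], [-0.349, 0.447, -0.824, 1.427], [0.0, 0.0, 0.0, 1.0]]
top 52.648301308731945 324.09316694889526 192.33592693424518 [[-0.03, -1.0, 0.006, -0.031], [-0.985, 0.029, -0.17, 0.6], [0.17, -0.011, -0.985, 1.083], [0.0, 0.0, 0.0, 1.0]]
wrist 69.04956566887829 320.57189737318964 201.75234719774477 [[0.364, 0.931, -0.001, -0.648], [0.892, -0.348, 0.29, -0.039], [0.269, -0.107, -0.957, 0.39], [0.0, 0.0, 0.0, 1.0]]
```

View pics/top0.png

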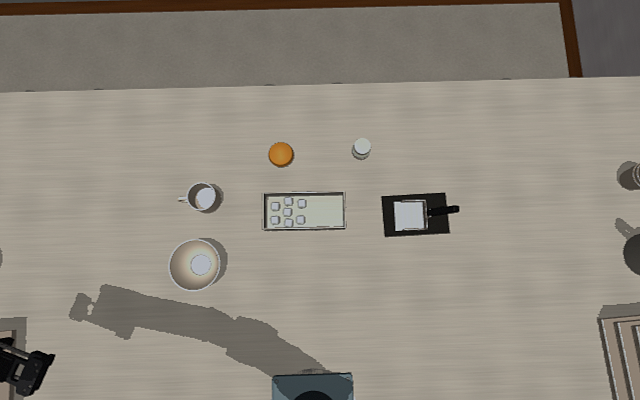

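View pics/scene0.png

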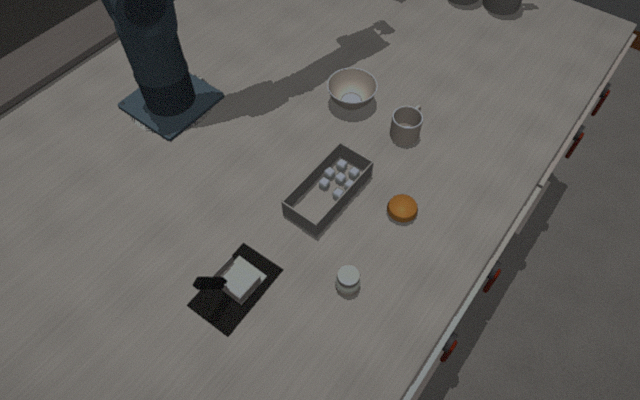

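The top view shows the mat at (415,215) with the scoop's lip facing left towards the tub and its handle end at (455,210). The tub is at (305,211) with ice in its left half, the bowl at (195,264), the mug at (203,197), the roll at (281,154) and the jar at (362,148).

```bash
cat > h.py <<'E'
import numpy as np, cv2
def load(n): return dict(np.load(n+'.npz'))
def ray(d,uv):
    f=200/np.tan(np.radians(d['vertical_fov']/2)); T=d['camera_from_world']
    v=np.array([(uv[0]-d['cx'])/f,(uv[1]-d['cy'])/f,1.]); R=T[:3,:3]
    return -R.T@T[:3,3], R.T@v
def on(d,uv,z):
    o,v=ray(d,uv); return o+v*(z-o[2])/v[2]
def proj(d,p):
    f=200/np.tan(np.radians(d['vertical_fov']/2)); T=d['camera_from_world']
    c=T[:3,:3]@p+T[:3,3]; return np.array([c[0]/c[2]*f+d['cx'],c[1]/c[2]*f+d['cy']])
def blobs(mask,amin):
    n,l,s,c=cv2.connectedComponentsWithStats(mask.astype(np.uint8))
    return [(s[i],c[i],(l==i).astype(np.uint8)) for i in range(1,n) if s[i][4]>=amin]
def rect(m):
    c=max(cv2.findContours(m,cv2.RETR_EXTERNAL,cv2.CHAIN_APPROX_NONE)[0],key=cv2.contourArea)
    return cv2.boxPoints(cv2.minAreaRect(c)),c
E
python3 - <<'E'
from h import *
d=load('top0'); im=d['img']; g=im.max(2).astype(int)
r=lambda a:np.round(a,4).tolist()
# mat+handle
def win(m,x0,x1,y0,y1):
    w=np.zeros_like(m); w[y0:y1,x0:x1]=m[y0:y1,x0:x1]; return w
m=win(g<45,370,470,180,250)
for s,c,b in blobs(m,20): print('dark',s,c)
hull=win(g<45,370,470,180,250).astype(np.uint8)
hull=cv2.morphologyEx(hull,cv2.MORPH_CLOSE,np.ones((41,41)))
op=cv2.morphologyEx(win(g<45,370,470,180,250).astype(np.uint8),cv2.MORPH_CLOSE,np.ones((3,3)))
ys,xs=np.nonzero(op); print('tip px',xs.max(),ys[xs>=xs.max()-2].mean())
k=op.copy(); k[:,447:]=0
bx,_=rect(k); W=np.array([on(d,p,.003) for p in bx]); print('mat',r(W[:,:2]),r(W.mean(0)))
p=win(g>150,388,436,196,236)
for s,c,b in blobs(p,200):
    bx,_=rect(b); W=np.array([on(d,q,.0) for q in bx]); print('pan',s,r(c),r(W[:,:2]),r(bx))
big=cv2.resize(im[185:245,160:470],None,fx=2.55,fy=2.55,interpolation=cv2.INTER_CUBIC)
a=cv2.resize(im[170:300,160:470],None,fx=2.58,fy=2.58,interpolation=cv2.INTER_CUBIC)
s=load('scene0')['img'][135:345,180:400]; s=cv2.resize(s,None,fx=1.15,fy=1.15,interpolation=cv2.INTER_CUBIC)
o=np.zeros((a.shape[0]+s.shape[0],800,3),np.uint8); o[:a.shape[0],:a.shape[1]]=a; o[a.shape[0]:,:s.shape[1]]=s
print(o.shape); cv2.imwrite('pics/z1.png',o[:600,:,::-1])
E
```

```text
dark [ 382  193   77   44 1606] [419.12702366 213.66687422]
tip px 458 208.35294117647058
mat [[0.5915, -0.2164], [0.5979, -0.4041], [0.4806, -0.4018], [0.4746, -0.2173]] [0.5362, -0.3099, 0.003]
pan [394 202  30  29 745] [408.455, 215.4752] [[0.5733, -0.2526], [0.576, -0.3343], [0.4933, -0.3336], [0.4907, -0.2528]] [[393.93780517578125, 202.00390625], [421.7043151855469, 200.26849365234375], [423.4707946777344, 228.53309631347656], [395.7043151855469, 230.26849365234375]]
(576, 800, 3)
```

View pics/z1.png

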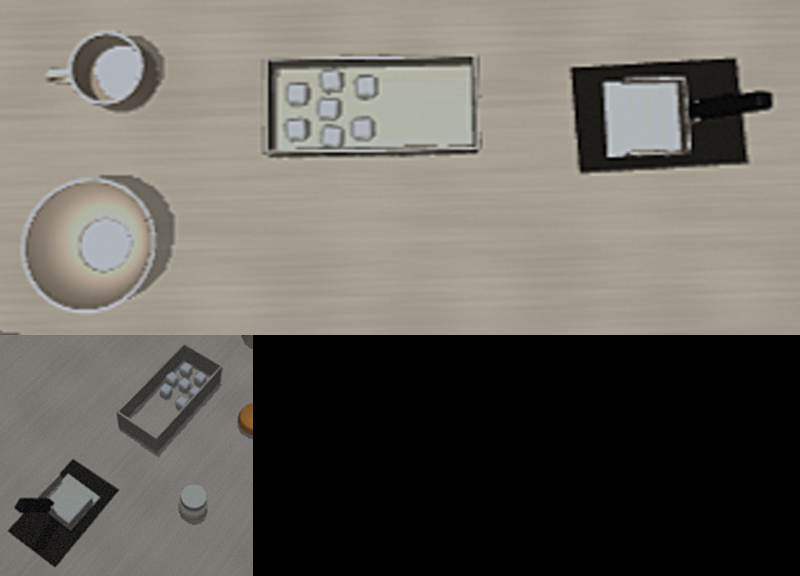

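The zoom shows the lip edge from (602,83) to (608,158) and the handle end at (772,99). The tub rim corners are at about (264,58), (479,56), (481,153) and (266,156). The seven cubes sit in its left half.

```bash
python3 - <<'E'
from h import *
d=load('top0'); im=d['img']; r=lambda a:np.round(a,4).tolist()
z=lambda x,y:((x+.5)/2.58+160-.5,(y+.5)/2.58+170-.5)
A,B=on(d,z(602,83),.005),on(d,z(608,158),.005); C=on(d,z(772,99),.148); L=(A+B)/2
v=L-C; print('lip',r(L),'lipdir',np.degrees(np.arctan2(A[1]-B[1],A[0]-B[0])),'handle end',r(C),'heading',np.degrees(np.arctan2(v[1],v[0])),np.hypot(v[0],v[1]),'(134 expected)')
T=np.array([on(d,z(*p),.06) for p in [(264,58),(479,56),(481,153),(266,156)]]); print('tub',r(T[:,:2]),r(T.mean(0)))
for p,q in [(0,1),(3,2),(1,2),(0,3)]:
    w=T[p]-T[q]; print(np.hypot(*w[:2]),np.degrees(np.arctan2(w[1],w[0])))
g=im.astype(int)
# bowl: pixel extents of rim
for n,(x0,x1,y0,y1),zz in [('bowl',(20,156,177,312),.065),('mug',(68,144,30,105),.07)]:
    P=[on(d,z((x0+x1)/2,y),zz) for y in (y0,y1)]+[on(d,z(x,(y0+y1)/2),zz) for x in (x0,x1)]
    print(n,r(np.mean(P,0)),np.linalg.norm(P[0]-P[1]),np.linalg.norm(P[2]-P[3]))
for n,p,zz in [('roll',(281,154),.03),('jar',(362,147),.06)]: print(n,r(on(d,p,zz)))
w=load('wrist0'); from rig import robot; s=robot.state(); R=np.array(s['orientation']); Tc=w['camera_from_world']
print('cam in tool',r(R.T@(-Tc[:3,:3].T@Tc[:3,3]-s['position'])),'axes in tool',r(R.T@Tc[:3,:3].T))
E
```

```text
lip [0.5307, -0.2499, 0.005] lipdir 1.158746802132519 handle end [0.5317, -0.3902, 0.148] heading 90.39977785245166 0.14029401456398868 (134 expected)
tub [[0.603, 0.1241], [0.5985, -0.1079], [0.4938, -0.1059], [0.4974, 0.1223]] [0.5482, 0.0082, 0.06]
0.2319500654958572 88.88401936639492
0.22827566700063068 89.11027102699684
0.10467714199615252 -1.0636390069146144
0.1056458718235146 0.9300473330975526
bowl [0.4108, 0.3069, 0.065] 0.13848970396838983 0.14123107124828516
mug [0.5959, 0.2908, 0.07] 0.08111808768112624 0.08087209059479372
roll [0.7193, 0.0729, 0.03]
jar [0.7251, -0.1601, 0.06]
cam in tool [0.0752, -0.0007, -0.1509] axes in tool [[-0.0008, -0.9571, -0.2897], [1.0, -0.0007, -0.0004], [0.0001, -0.2897, 0.9571]]
```

```bash
cat >> h.py <<'E'
from scipy.spatial.transform import Rotation as Ro
R0=np.array([[0,1,0],[1,0,0],[0,0,-1.]])
def rot(psi,tau): return Ro.from_euler('z',psi,degrees=True).as_matrix()@Ro.from_euler('x',tau,degrees=True).as_matrix()@R0
def tool_for_scoop(o,psi,p,tau0=30,g=(-.076,0,.117)):
    "tool pose for scoop origin o, heading 90+psi, pitched lip-down p"
    Rs=Ro.from_euler('z',90+psi,degrees=True).as_matrix()@Ro.from_euler('y',p,degrees=True).as_matrix()
    R=rot(psi,tau0-p); return np.array(o)+Rs@np.array(g)-.003*R[:,2],R
def rows(targets,grip):
    from rig import robot
    s=robot.state(); P=np.array(s['position']); R=np.array(s['orientation'])
    print('t',s['time_s'],'P',np.round(P,4),'z',np.round(R[:,2],3),'y',np.round(R[:,1],3),'w',s['gripper_width'],'F',np.round(s['force'],1))
    for p,Rt in targets:
        d=R.T@(p-P)/.2; w=Ro.from_matrix(R.T@Rt).as_rotvec()/(np.pi/2)
        k=max(1,abs(d).max(),abs(w).max())
        print([float(x) for x in np.round(np.r_[w/k,d/k],3)]+[grip],'' if k==1 else f'clipped {k:.2f}')
E
python3 - <<'E'
from h import *
rows([(np.array([.45,.25,.32]),rot(0,0)),(np.array([.53,-.35,.32]),rot(0,0))],1)
E
```

```text
t 0.15 P [0.236  0.6052 0.2328] z [-0.    -0.001 -1.   ] y [ 0.363  0.932 -0.001] w 0.08836268153848463 F [ 0.7 -0.2  0.3]
[-0.0, 0.0, 0.465, -1.0, -0.771, -0.264, 1] clipped 1.64
[-0.0, 0.0, 0.195, -0.793, -1.0, -0.11, 1] clipped 3.92
```

carry_out --pt "0 0 0.465 -1 -0.77 -0.264 1" --pt "0 0 0.465 -1 -0.77 -0.264 1" --pt "0 0 0.465 -1 -0.77 -0.264 1" --pt "0 0 0.465 -1 -0.77 -0.264 1" --pt "0 0 0.465 -1 -0.77 -0.264 1" --pt "0 0 0.465 -1 -0.77 -0.264 1"

```text
time_s: 0.9
position: [0.3663, 0.3896, 0.2862]
orientation: [[-0.452, 0.892, -0.0], [0.892, 0.452, 0.0], [0.001, -0.0, -1.0]]
force: [0.1, -0.5, 0.3]
gripper_width: 0.0879
gripper_force: 0.0
```

```bash
python3 - <<'E'
from h import *
rows([(np.array([.46,.2,.32]),rot(0,0)),(np.array([.53,-.35,.32]),rot(0,0))],1)
E
```

```text
t 0.9 P [0.3663 0.3896 0.2862] z [-0.  0. -1.] y [ 0.892  0.452 -0.   ] w 0.08789505356525053 F [ 0.1 -0.5  0.3]
[-0.0, -0.0, 0.282, -1.0, -0.01, -0.16, 1] clipped 1.06
[-0.0, -0.0, 0.081, -1.0, -0.257, -0.047, 1] clipped 3.67
```

carry_out --pt "0 0 0.298 -1 -0.01 -0.16 1" --pt "0 0 0.298 -1 -0.01 -0.16 1" --pt "0 0 0.298 -1 -0.01 -0.16 1" --pt "0 0 0.298 -1 -0.01 -0.16 1"

```text
time_s: 1.4
position: [0.4563, 0.2083, 0.3186]
orientation: [[0.002, 1.0, 0.001], [1.0, -0.002, -0.0], [-0.0, 0.001, -1.0]]
force: [0.4, 1.3, -0.9]
gripper_width: 0.0881
gripper_force: 0.0
```

carry_out --pt "0 0 0 -1 0.13 0 1" --pt "0 0 0 -1 0.13 0 1" --pt "0 0 0 -1 0.13 0 1" --pt "0 0 0 -1 0.13 0 1"

```text
time_s: 1.9
position: [0.4814, 0.0085, 0.318]
orientation: [[0.001, 1.0, -0.0], [1.0, -0.001, -0.001], [-0.001, -0.0, -1.0]]
force: [0.3, 1.2, -0.5]
gripper_width: 0.0878
gripper_force: 0.0
```

carry_out --pt "0 0 0 -1 0.13 0 1" --pt "0 0 0 -1 0.13 0 1" --pt "0 0 0 -1 0.13 0 1" --pt "0 0 0 -1 0.13 0 1" --pt "0 0 0 -1 0.13 0 1"

```text
time_s: 2.52
position: [0.5081, -0.1879, 0.3175]
orientation: [[-0.003, 1.0, -0.001], [1.0, 0.003, 0.001], [0.001, -0.001, -1.0]]
force: [1.0, 0.9, 0.2]
gripper_width: 0.0882
gripper_force: 0.0
```

```bash
python3 - <<'E'
from h import *
from rig import robot
d=robot.snapshot('wrist'); np.savez('wrist1.npz',**d)
cv2.imwrite('pics/w1.png',d['img'][:,:,::-1])
rows([(np.array([.53,-.35,.32]),rot(0,0))],1)
E
```

```text
t 2.575 P [ 0.5081 -0.1869  0.3175] z [-0.001  0.001 -1.   ] y [ 1.     0.004 -0.001] w 0.08786541126272837 F [ 1.   0.6 -0.6]
[-0.001, -0.001, 0.003, -0.816, 0.106, -0.014, 1]
```

View pics/w1.png

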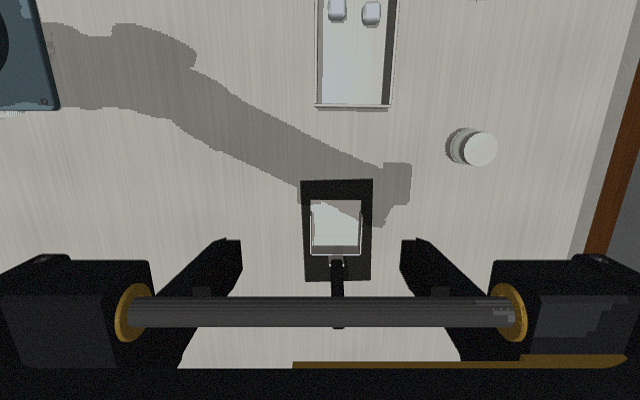

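The wrist view shows the lip at row 199 (columns 311–361) and the handle centred on columns 336–339 (rows 262–328). The tub's near end spans columns 315–391 at row 106.

```bash
python3 - <<'E'
from h import *
d=load('wrist1'); im=d['img']; g=im.max(2).astype(int); r=lambda a:np.round(a,4).tolist()
for row in (230,270,280,290,):
    x=np.nonzero(g[row,320:356]<60)[0]+320; print(row,x.min(),x.max())
for row in range(200,256,6):
    x=np.nonzero(g[row,300:372]>105)[0]+300; print(row,x[:1],x[-1:],end=' | ')
print()
c=g[190:212,335]; print('lip col',c.tolist())
for row in (20,50,80,100): print('tub',row,g[row,308:324].tolist(),g[row,384:402].tolist())
print(g[95:115,350].tolist())
gr=lambda row,z:0
for p,z in [((311,199),.005),((361,199),.005),((338,285),.10),((338,325),.155)]: print(p,r(on(d,p,z)))
for p in [(315.5,107),(391,107)]: print('tub',r(on(d,p,.06)))
print('mat',r(on(d,(301,180),.003)),r(on(d,(373,180),.003)),r(on(d,(305,282),.003)),r(on(d,(371,279),.003)))
E
```

```text
Traceback (most recent call last):
ValueError: zero-size array to reduction operation minimum which has no identity
```

```bash
python3 - <<'E'
from h import *
d=load('wrist1'); im=d['img']; g=im.max(2).astype(int); r=lambda a:np.round(a,4).tolist()
print('handle',g[290,325:350].tolist(),g[275,325:350].tolist())
for row in range(204,256,10):
    x=np.nonzero(g[row,300:372]>105)[0]+300; print(row,x[:1],x[-1:],end=' | ')
print()
print('lip col',g[190:212,335].tolist())
for row in (20,50,80): print('tub',row,g[row,308:324].tolist(),g[row,384:402].tolist())
print(g[95:115,350].tolist())
for p,z in [((311,199),.005),((361,199),.005),((338,285),.10),((338,325),.155)]: print(p,r(on(d,p,z)))
for p in [(315.5,107),(391,107)]: print('tub',r(on(d,p,.06)))
print('mat',r(on(d,(301,180),.003)),r(on(d,(373,180),.003)),r(on(d,(305,282),.003)),r(on(d,(371,279),.003)))
E
```

```text
handle [169, 170, 164, 168, 171, 179, 54, 6, 24, 27, 26, 25, 26, 15, 14, 20, 21, 11, 8, 173, 169, 160, 164, 169, 167] [38, 29, 37, 35, 43, 21, 13, 20, 24, 10, 23, 20, 13, 22, 28, 28, 21, 23, 23, 18, 25, 4, 30, 25, 30]
204 [300] [360] | 214 [300] [358] | 224 [300] [361] | 234 [300] [361] | 244 [300] [360] | 254 [300] [371] | 
lip col [21, 24, 20, 23, 33, 14, 17, 22, 26, 30, 120, 137, 138, 138, 132, 136, 133, 138, 178, 183, 181, 183]
tub 20 [169, 167, 169, 171, 170, 170, 135, 184, 178, 108, 109, 130, 128, 130, 131, 185] [179, 182, 166, 72, 61, 72, 63, 66, 71, 68, 62, 107, 188, 175, 122, 163, 169, 166]
tub 50 [172, 169, 167, 170, 170, 171, 141, 188, 169, 62, 131, 132, 130, 131, 131, 183] [162, 74, 67, 68, 63, 71, 69, 61, 55, 155, 186, 159, 165, 165, 167, 163, 164, 165]
tub 80 [169, 169, 171, 171, 166, 169, 158, 186, 165, 66, 131, 129, 130, 124, 188, 184] [69, 67, 68, 70, 75, 74, 51, 184, 179, 148, 170, 170, 168, 163, 166, 165, 168, 169]
[182, 182, 182, 181, 184, 184, 184, 184, 184, 174, 175, 158, 91, 106, 121, 119, 162, 172, 170, 170]
(311, 199) [0.4914, -0.2488, 0.005]
(361, 199) [0.5744, -0.2486, 0.005]
(338, 285) [0.5329, -0.3509, 0.1]
(338, 325) [0.5302, -0.3745, 0.155]
tub [0.5003, -0.1047, 0.06]
tub [0.6012, -0.1045, 0.06]
mat [0.4752, -0.2171, 0.003] [0.593, -0.2168, 0.003] [0.4792, -0.4072, 0.003] [0.5993, -0.4006, 0.003]
```

```bash
python3 - <<'E'
from h import *
d=load('wrist1'); r=lambda a:np.round(a,4).tolist()
for row,a,b in [(20,314,397.8),(50,314,394.9),(80,314.3,392.5)]:
    A,B=on(d,(a,row),.06),on(d,(b,row),.06); print(r(A),r(B),r((A+B)/2),B[0]-A[0])
p,R=tool_for_scoop((.532,-.291,.003),0,0)
rows([(p-.085*R[:,2]+[0,0,.08],rot(0,0)),(p-.085*R[:,2],R),(p,R)],1); print(p)
E
```

```text
[0.4987, -0.0025, 0.06] [0.6022, -0.0023, 0.06] [0.5505, -0.0024, 0.06] 0.10347785582768887
[0.4986, -0.036, 0.06] [0.6012, -0.0358, 0.06] [0.5499, -0.0359, 0.06] 0.1025828846287472
[0.4988, -0.0713, 0.06] [0.6007, -0.0711, 0.06] [0.5498, -0.0712, 0.06] 0.10189884456794684
t 2.575 P [ 0.5081 -0.1869  0.3175] z [-0.001  0.001 -1.   ] y [ 1.     0.004 -0.001] w 0.08786541126272837 F [ 1.   0.6 -0.6]
[-0.001, -0.001, 0.002, -1.0, 0.102, 0.183, 1] clipped 1.12
[-0.001, 0.296, 0.002, -1.0, 0.103, 0.539, 1] clipped 1.12
[-0.001, 0.332, 0.003, -0.91, 0.117, 0.973, 1] 
[ 0.532      -0.3685      0.12259808]
```

carry_out --pt "0 0 0 -1 0.12 0.18 1" --pt "0 0.12 0 -1 0.12 0.18 1" --pt "0 0.24 0 -1 0.12 0.3 1" --pt "0 0.332 0 -1 0.12 0.4 1" --pt "0 0.332 0 -1 0.12 0.4 1" --pt "0 0.332 0 -1 0.12 0.4 1"

```text
time_s: 3.32
position: [0.5327, -0.3878, 0.237]
orientation: [[-0.002, 1.0, -0.002], [0.866, 0.003, 0.5], [0.5, -0.001, -0.866]]
force: [0.7, -0.2, 0.9]
gripper_width: 0.088
gripper_force: 0.0
```

```bash
python3 - <<'E'
from h import *
p,R=tool_for_scoop((.532,-.291,.003),0,0)
rows([(p-.08*R[:,2],R),(p,R)],1)
E
```

```text
t 3.325 P [ 0.5327 -0.3878  0.237 ] z [-0.002  0.5   -0.866] y [ 1.     0.003 -0.001] w 0.08802195757829831 F [ 0.7 -0.2  0.9]
[-0.001, -0.0, 0.001, -0.202, -0.003, 0.144, 1] 
[-0.001, -0.0, 0.001, -0.203, -0.003, 0.544, 1]
```

carry_out --pt "0 0 0 -0.2 0 0.1 1" --pt "0 0 0 -0.203 0 0.15 1" --pt "0 0 0 -0.203 0 0.3 1" --pt "0 0 0 -0.203 0 0.45 1" --pt "0 0 0 -0.203 0 0.544 1" --pt "0 0 0 -0.203 0 0.544 1" --pt "0 0 0 -0.203 0 0.544 -1" --pt "0 0 0 -0.203 0 0.544 -1" --pt "0 0 0 -0.203 0 0.544 -1" --pt "0 0 0 -0.203 0 0.544 -1" --pt "0 0 0 -0.203 0 0.544 -1" --pt "0 0 0 -0.203 0 0.544 -1"

```text
time_s: 4.82
position: [0.5313, -0.3709, 0.1236]
orientation: [[-0.0, 1.0, -0.0], [0.867, 0.0, 0.498], [0.498, -0.0, -0.867]]
force: [-0.3, -1.1, 0.0]
gripper_width: 0.0304
gripper_force: 0.0
```

```bash
python3 - <<'E'
from h import *
p,R=tool_for_scoop((.532,-.291,.003),0,0)
rows([(p,R),(p+[0,0,.12],R)],-1)
E
```

```text
t 4.825 P [ 0.5313 -0.3709  0.1236] z [-0.     0.498 -0.867] y [ 1.  0. -0.] w 0.030429305193637585 F [-0.3 -1.1  0. ]
[-0.0, 0.001, 0.0, 0.008, 0.003, 0.01, -1] 
[-0.0, 0.001, 0.0, 0.307, 0.003, -0.51, -1]
```

Still closing; continue.

carry_out --pt "0 0 0 0.008 0 0.01 -1" --pt "0 0 0 0.008 0 0.01 -1" --pt "0 0 0 0.008 0 0.01 -1" --pt "0 0 0 0.008 0 0.01 -1" --pt "0 0 0 0.008 0 0.01 -1"

```text
time_s: 5.45
position: [0.5313, -0.3685, 0.1227]
orientation: [[-0.0, 1.0, -0.0], [0.867, 0.0, 0.498], [0.498, -0.0, -0.867]]
force: [0.1, -0.5, -1.9]
gripper_width: 0.0178
gripper_force: 30.0
```

carry_out --pt "0 0 0 0.075 0 -0.13 -1" --pt "0 0 0 0.15 0 -0.26 -1" --pt "0 0 0 0.225 0 -0.39 -1" --pt "0 0 0 0.3 0 -0.52 -1" --pt "0 0 0 0.3 0 -0.52 -1"

```text
time_s: 6.08
position: [0.5321, -0.3694, 0.245]
orientation: [[-0.002, 1.0, 0.003], [0.869, 0.001, 0.495], [0.495, 0.003, -0.869]]
force: [0.5, -0.0, -1.4]
gripper_width: 0.0178
gripper_force: 30.0
```

```bash
python3 - <<'E'
from h import *
from rig import robot
d=robot.snapshot('wrist'); np.savez('wrist2.npz',**d); im=d['img'].copy()
s=robot.state(); P=np.array(s['position']);R=np.array(s['orientation'])
# predicted scoop landmarks for a rigid nominal grasp
G=P+.003*R[:,2]; Rs=np.c_[R@Ro.from_euler('y',-30,degrees=True).as_matrix()@[1,0,0],-R[:,1],[0,0,1]]
Rs=Ro.from_euler('z',90,degrees=True).as_matrix()@Ro.from_euler('y',0,degrees=True).as_matrix()
for q in [(42,42,0),(42,-42,0),(24,42,32),(24,-42,32),(-42,42,34),(-42,-42,34)]:
    w=G+Rs@((np.array(q)-[-76,0,117])/1000); u=proj(d,w); print(q,np.round(u,1)); cv2.circle(im,tuple(int(round(x)) for x in u),2,(255,0,0),1)
sc=robot.snapshot('scene')['img']; im2=np.vstack([im[60:360],np.zeros((0,640,3),np.uint8)])
cv2.imwrite('pics/w2.png',np.vstack([im2,cv2.resize(sc[150:350,120:420],(450,300)) .repeat(1,0) if 0 else np.pad(cv2.resize(sc[150:350,120:420],(450,300)),((0,0),(0,190),(0,0)))])[:,:,::-1])
rows([tool_for_scoop((.549,-.05,.15),-.5,20)],-1)
E
```

```text
(42, 42, 0) [281. 143.]
(42, -42, 0) [359.3 143.1]
(24, 42, 32) [276.  146.5]
(24, -42, 32) [364.4 146.6]
(-42, 42, 34) [273.2 214.5]
(-42, -42, 34) [367.3 214.6]
t 6.175 P [ 0.5312 -0.3682  0.242 ] z [-0.001  0.498 -0.867] y [ 1.  0. -0.] w 0.017920416347597255 F [ 0.3  0.  -1.9]
[-0.002, -0.163, 0.004, 1.0, 0.065, 0.376, -1] clipped 1.36
```

View pics/w2.png

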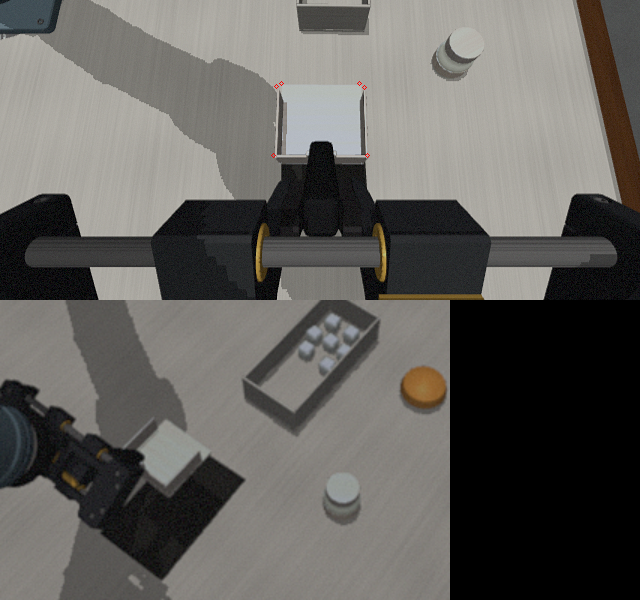

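The scoop sits level and square in the grip. Its pan corners match the predicted marks to about 1 px.

carry_out --pt "0 -0.04 0 0.2 0.01 0.06 -1" --pt "0 -0.08 0 0.4 0.03 0.12 -1" --pt "0 -0.12 0 0.6 0.04 0.18 -1" --pt "0 -0.16 0 0.8 0.055 0.24 -1" --pt "0 -0.165 0 1 0.065 0.3 -1" --pt "0 -0.165 0 1 0.065 0.3 -1"

```text
time_s: 6.92
position: [0.5446, -0.1601, 0.2897]
orientation: [[-0.007, 1.0, -0.003], [0.965, 0.007, 0.262], [0.262, -0.001, -0.965]]
force: [-0.5, -0.4, -1.2]
gripper_width: 0.0177
gripper_force: 30.0
```

```bash
cat >> h.py <<'E'
def lip(y,z,p,x=None,psi=-.6):
    "tool pose with the lip at (y,z), pitch p, on the tub's centreline"
    if x is None: x=.5502+.0105*(y-.01)
    c,s=np.cos(np.radians(p)),np.sin(np.radians(p)); h=np.radians(90+psi)
    return tool_for_scoop((x-.042*c*np.cos(h),y-.042*c*np.sin(h),z+.042*s),psi,p)
E
python3 - <<'E'
from h import *
rows([lip(-.010,.10,15),lip(-.010,.045,15),lip(-.010,.0055,15)],-1)
E
```

```text
t 6.925 P [ 0.5446 -0.1601  0.2897] z [-0.003  0.262 -0.965] y [ 1.     0.007 -0.001] w 0.01769869043473466 F [-0.5 -0.4 -1.2]
[-0.003, -0.002, 0.011, 0.26, 0.025, 0.295, -1] 
[-0.003, -0.002, 0.011, 0.188, 0.025, 0.56, -1] 
[-0.003, -0.002, 0.011, 0.136, 0.025, 0.751, -1]
```

carry_out --pt "0 0 0.01 0.13 0.02 0.15 -1" --pt "0 0 0.011 0.26 0.025 0.295 -1" --pt "0 0 0.011 0.26 0.025 0.295 -1" --pt "0 0 0.011 0.26 0.025 0.295 -1"

```text
time_s: 7.42
position: [0.5488, -0.1011, 0.2464]
orientation: [[0.019, 1.0, -0.001], [0.966, -0.018, 0.258], [0.258, -0.006, -0.966]]
force: [-0.1, -0.9, -0.7]
gripper_width: 0.0178
gripper_force: 30.0
```

```bash
python3 - <<'E'
from h import *
from rig import robot
d=robot.snapshot('wrist'); np.savez('wrist3.npz',**d); cv2.imwrite('pics/w3.png',d['img'][:300,:,::-1])
rows([lip(-.010,.10,15),lip(-.010,.045,15),lip(-.010,.0055,15)],-1)
E
```

```text
t 7.475 P [ 0.5491 -0.1015  0.2468] z [ 0.     0.258 -0.966] y [ 1.    -0.018 -0.005] w 0.017428670784973427 F [-0.6 -1.1 -1.7]
[-0.002, 0.001, -0.006, 0.033, -0.001, 0.011, -1] 
[-0.002, 0.001, -0.006, -0.038, 0.001, 0.277, -1] 
[-0.002, 0.001, -0.006, -0.089, 0.002, 0.467, -1]
```

View pics/w3.png

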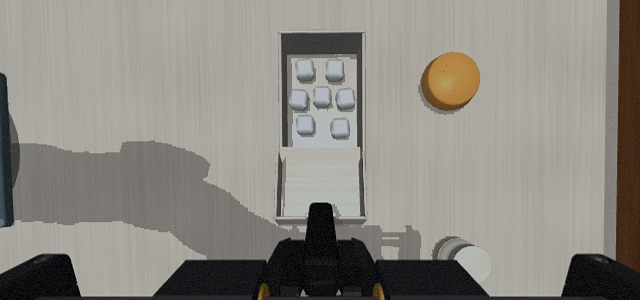

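The lip is at row 148 (columns 280–361), inside the tub mouth and clear of the ice. The tub's far corners are at about (279,33) and (365,33).

```bash
python3 - <<'E'
from h import *
d=load('wrist3'); g=d['img'].max(2).astype(int); r=lambda a:np.round(a,4).tolist()
for row in (45,90,130): print(row,g[row,272:288].tolist(),g[row,356:374].tolist())
print(g[26:60,300].tolist())
for p in [(278.8,33),(365.3,33),(278,90),(365.5,90),(277,130),(366,130)]: print(p,r(on(d,p,.06)))
for p in [(291,56),(357,56)]: print('inner floor far',r(on(d,p,.004)))
for p in [(306,134),(341,137)]: print('near ice bottom',r(on(d,p,.016)))
E
```

```text
45 [171, 168, 171, 172, 172, 172, 153, 172, 173, 91, 63, 59, 67, 64, 62, 61] [60, 58, 67, 70, 67, 57, 155, 173, 164, 137, 171, 170, 171, 173, 169, 165, 171, 170]
90 [165, 168, 171, 167, 170, 174, 136, 165, 179, 153, 63, 58, 64, 63, 50, 110] [162, 81, 70, 74, 65, 54, 149, 183, 168, 124, 167, 169, 164, 168, 170, 170, 169, 169]
130 [172, 167, 172, 173, 170, 170, 170, 162, 179, 175, 75, 62, 62, 60, 57, 75] [191, 78, 65, 66, 66, 66, 126, 187, 173, 128, 170, 165, 169, 170, 170, 172, 169, 171]
[172, 171, 172, 163, 171, 188, 132, 69, 61, 63, 63, 62, 61, 60, 60, 53, 64, 62, 60, 57, 66, 65, 60, 63, 61, 60, 64, 59, 85, 120, 124, 122, 174, 151]
(278.8, 33) [0.5018, 0.1217, 0.06]
(365.3, 33) [0.6045, 0.1195, 0.06]
(278, 90) [0.4993, 0.0548, 0.06]
(365.5, 90) [0.6038, 0.0526, 0.06]
(277, 130) [0.4969, 0.0073, 0.06]
(366, 130) [0.6038, 0.0052, 0.06]
inner floor far [0.5103, 0.1204, 0.004]
inner floor far [0.6013, 0.1185, 0.004]
near ice bottom [0.5294, 0.0107, 0.016]
near ice bottom [0.5767, 0.0057, 0.016]
```

```bash
sed -i 's/x=.5502+.0105/x=.5512+.012/' h.py; python3 - <<'E'
from h import *
rows([lip(-.011,.06,15),lip(-.011,.006,15)],-1)
E
```

```text
t 7.475 P [ 0.5491 -0.1015  0.2468] z [ 0.     0.258 -0.966] y [ 1.    -0.018 -0.005] w 0.017428670784973427 F [-0.6 -1.1 -1.7]
[-0.002, 0.001, -0.006, -0.023, 0.005, 0.203, -1] 
[-0.002, 0.001, -0.006, -0.093, 0.006, 0.464, -1]
```

carry_out --pt "0 0 -0.003 -0.01 0.005 0.1 -1" --pt "0 0 -0.003 -0.023 0.005 0.2 -1" --pt "0 0 -0.003 -0.05 0.006 0.3 -1" --pt "0 0 -0.003 -0.07 0.006 0.38 -1" --pt "0 0 -0.003 -0.093 0.006 0.464 -1" --pt "0 0 -0.003 -0.093 0.006 0.464 -1" --pt "0 0 -0.003 -0.093 0.006 0.464 -1"

```text
time_s: 8.35
position: [0.5503, -0.0934, 0.1527]
orientation: [[0.012, 1.0, 0.0], [0.966, -0.012, 0.259], [0.259, -0.003, -0.966]]
force: [-0.0, -0.1, -1.0]
gripper_width: 0.0178
gripper_force: 30.0
```

```bash
python3 - <<'E'
from h import *
rows([lip(y,z,p) for y,z,p in [(-.01,.0045,14),(.0,.0045,13),(.02,.0045,12),(.04,.0045,11),(.06,.0045,10),(.07,.0045,9)]],-1)
E
```

```text
t 8.35 P [ 0.5503 -0.0934  0.1527] z [ 0.     0.259 -0.966] y [ 1.    -0.012 -0.003] w 0.017822921239525093 F [-0.  -0.1 -1. ]
[-0.002, 0.011, -0.001, -0.022, -0.001, 0.011, -1] 
[-0.002, 0.022, -0.001, 0.013, -0.001, 0.028, -1] 
[-0.002, 0.033, -0.001, 0.095, -0.001, 0.058, -1] 
[-0.002, 0.044, -0.001, 0.178, -0.001, 0.089, -1] 
[-0.002, 0.055, -0.001, 0.26, -0.001, 0.12, -1] 
[-0.002, 0.066, -0.001, 0.295, -0.001, 0.138, -1]
```

carry_out --pt "0 0.011 0 -0.022 0 0.011 -1" --pt "0 0.022 0 0.013 0 0.028 -1" --pt "0 0.028 0 0.054 0 0.043 -1" --pt "0 0.033 0 0.095 0 0.058 -1" --pt "0 0.039 0 0.136 0 0.074 -1" --pt "0 0.044 0 0.178 0 0.089 -1" --pt "0 0.05 0 0.219 0 0.105 -1" --pt "0 0.055 0 0.26 0 0.12 -1" --pt "0 0.066 0 0.295 0 0.138 -1" --pt "0 0.066 0 0.295 0 0.138 -1"

```text
time_s: 9.6
position: [0.5506, -0.0284, 0.1409]
orientation: [[0.012, 1.0, 0.0], [0.933, -0.011, 0.359], [0.359, -0.004, -0.933]]
force: [-0.1, 0.2, 0.9]
gripper_width: 0.0178
gripper_force: 30.0
```

```bash
python3 - <<'E'
from h import *
from rig import robot
d=robot.snapshot('wrist'); cv2.imwrite('pics/w4.png',cv2.resize(d['img'][0:240,220:420,::-1],None,fx=2.5,fy=2.5))
rows([lip(y,z,p) for y,z,p in [(.07,.0045,9),(.08,.0045,8),(.09,.0045,6),(.1,.0045,4),(.11,.0045,2),(.117,.0045,0)]],-1)
E
```

```text
t 9.65 P [ 0.5506 -0.0288  0.1409] z [ 0.     0.359 -0.934] y [ 1.    -0.011 -0.004] w 0.01761697962635397 F [-0.4  0.2 -0.3]
[-0.002, -0.0, -0.001, -0.002, 0.001, -0.003, -1] 
[-0.002, 0.011, -0.001, 0.031, 0.002, 0.019, -1] 
[-0.002, 0.033, -0.001, 0.049, 0.002, 0.045, -1] 
[-0.002, 0.055, -0.001, 0.068, 0.002, 0.073, -1] 
[-0.002, 0.078, -0.001, 0.087, 0.002, 0.101, -1] 
[-0.002, 0.1, -0.002, 0.092, 0.002, 0.126, -1]
```

View pics/w4.png

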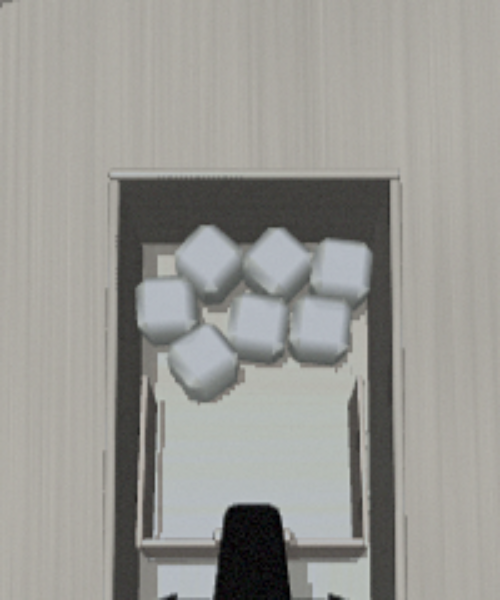

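The cubes are gathered against the far wall ahead of the lip. I continue the push slowly.

carry_out --pt "0 0.006 0 0.015 0.002 0.01 -1" --pt "0 0.011 0 0.031 0.002 0.02 -1" --pt "0 0.022 0 0.04 0.002 0.033 -1" --pt "0 0.033 0 0.049 0.002 0.046 -1" --pt "0 0.044 0 0.058 0.002 0.06 -1" --pt "0 0.055 0 0.068 0.002 0.074 -1" --pt "0 0.066 0 0.078 0.002 0.088 -1" --pt "0 0.078 0 0.087 0.002 0.102 -1" --pt "0 0.09 0 0.09 0.002 0.115 -1" --pt "0 0.1 0 0.092 0.002 0.126 -1" --pt "0 0.1 0 0.092 0.002 0.126 -1"

```text
time_s: 11.02
position: [0.5548, -0.0135, 0.1269]
orientation: [[0.016, 1.0, 0.015], [0.871, -0.021, 0.49], [0.491, 0.005, -0.871]]
force: [-4.8, -27.5, 29.1]
gripper_width: 0.0177
gripper_force: 30.1
```

```bash
python3 - <<'E'
from h import *
from rig import robot
d=robot.snapshot('wrist'); cv2.imwrite('pics/w5.png',cv2.resize(d['img'][0:240,220:420,::-1],None,fx=2.5,fy=2.5))
L=lambda y,p:tool_for_scoop((.5512+.012*(y-.01),y-.042*np.cos(np.radians(p)),.0055-.042*np.sin(np.radians(p))),-.6,p)
rows([lip(.118,.0045,0)]+[L(y,p) for y,p in [(.118,-4),(.117,-8),(.116,-12),(.115,-16),(.115,-20)]],-1)
E
```

```text
t 11.075 P [ 0.5548 -0.0134  0.127 ] z [ 0.015  0.49  -0.871] y [ 1.    -0.021  0.005] w 0.017353564410444722 F [ -4.8 -26.3  28.6]
[0.006, 0.007, -0.004, 0.044, -0.019, 0.042, -1] 
[0.006, 0.051, -0.004, 0.005, -0.016, 0.03, -1] 
[0.007, 0.096, -0.004, -0.04, -0.016, 0.023, -1] 
[0.007, 0.14, -0.003, -0.083, -0.016, 0.021, -1] 
[0.007, 0.185, -0.003, -0.125, -0.016, 0.023, -1] 
[0.007, 0.229, -0.003, -0.16, -0.015, 0.032, -1]
```

View pics/w5.png

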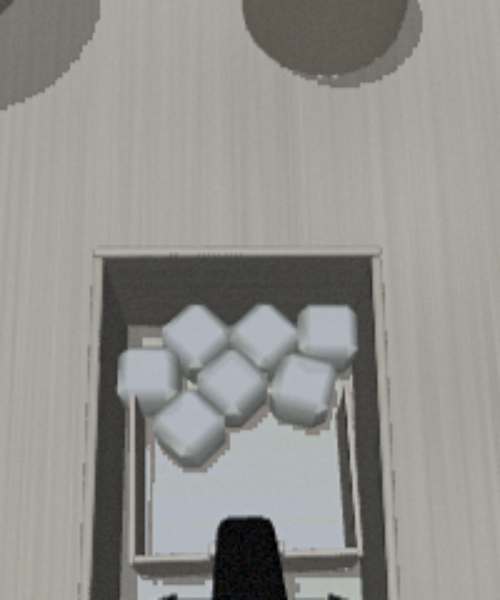

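The scoop is jammed (about 28 N). The leftmost cube at (148,380) is caught on the front edge of the left side wall. I back off, shift left and push again.

carry_out --pt "0 0 0 -0.04 -0.01 -0.025 -1" --pt "0 0 0 -0.085 -0.02 -0.05 -1" --pt "0 0 0 -0.085 -0.025 -0.05 -1" --pt "0 -0.02 0 -0.06 -0.025 -0.035 -1" --pt "0 -0.02 0 -0.04 -0.022 -0.024 -1" --pt "0 0 0 -0.02 -0.018 -0.012 -1" --pt "0 0 0 0 -0.01 0 -1" --pt "0 0 0 0.004 0 0.002 -1" --pt "0 0 0 0.006 0 0.003 -1"

```text
time_s: 12.2
position: [0.5532, -0.01, 0.1264]
orientation: [[0.014, 1.0, 0.01], [0.872, -0.017, 0.49], [0.49, 0.002, -0.872]]
force: [-8.4, -25.6, 28.8]
gripper_width: 0.0179
gripper_force: 30.4
```

```bash
python3 - <<'E'
from h import *
from rig import robot
d=robot.snapshot('wrist'); cv2.imwrite('pics/w6.png',cv2.resize(d['img'][0:240,220:420,::-1],None,fx=2.5,fy=2.5))
rows([lip(.118,.0045,0)],-1)
E
```

```text
t 12.25 P [ 0.5531 -0.0101  0.1264] z [ 0.011  0.49  -0.872] y [ 1.    -0.017  0.002] w 0.018352935456913744 F [ -7.6 -25.7  27.8]
[0.003, 0.008, -0.003, 0.031, -0.01, 0.031, -1]
```

View pics/w6.png

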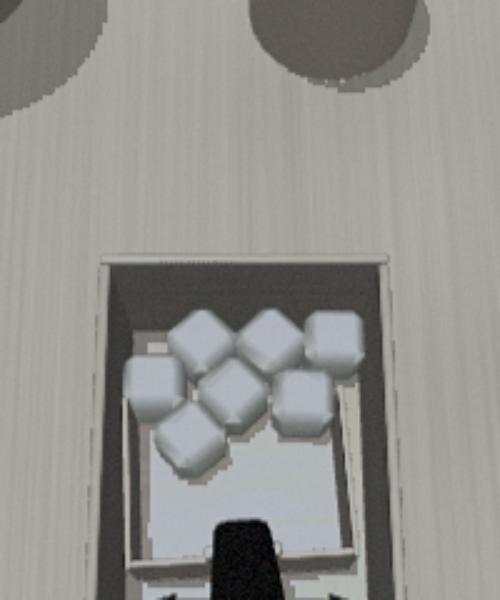

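The wedge remains, but the lip is now almost at the wall with the front row riding on it. I tilt the lip up against the wall so the cubes slide back into the pan.

carry_out --pt "0 0.022 0 -0.017 0 -0.012 -1" --pt "0 0.044 0 -0.034 0 -0.021 -1" --pt "0 0.066 0 -0.055 0 -0.025 -1" --pt "0 0.089 0 -0.079 0 -0.028 -1" --pt "0 0.111 0 -0.1 0 -0.029 -1" --pt "0 0.133 0 -0.122 0 -0.03 -1" --pt "0 0.155 0 -0.143 0 -0.029 -1" --pt "0 0.178 0 -0.164 0 -0.028 -1" --pt "0 0.2 0 -0.181 0 -0.024 -1" --pt "0 0.222 0 -0.199 0 -0.019 -1" --pt "0 0.222 0 -0.199 0 -0.019 -1"

```text
time_s: 13.62
position: [0.5525, -0.0403, 0.1106]
orientation: [[0.009, 1.0, 0.011], [0.643, -0.014, 0.766], [0.766, 0.0, -0.643]]
force: [-2.9, -14.3, 25.0]
gripper_width: 0.0177
gripper_force: 30.1
```

```bash
cat > ice.py <<'E'
from h import *
from rig import robot
d=robot.snapshot('wrist'); im=d['img']; np.savez('cur.npz',**d); g=im.astype(int)
# ice: bluish light pixels
m=((g[:,:,2]-g[:,:,0])>6)&(g.max(2)>110); m[240:]=0; m[:,:220]=0; m[:,420:]=0
for s,c,b in blobs(m,60): print('blob',s.tolist(),np.round(c,1).tolist())
E
python3 ice.py; python3 - <<'E'
from h import *
rows([lip(.118,.0045,0)],-1)
E
```

```text
blob [247, 9, 17, 35, 62] [257.7, 25.8]
blob [321, 16, 25, 28, 62] [328.9, 31.0]
blob [290, 133, 24, 17, 265] [301.3, 140.9]
blob [320, 132, 21, 17, 225] [329.6, 140.2]
blob [343, 133, 22, 16, 259] [354.2, 140.7]
blob [273, 149, 23, 21, 347] [283.8, 158.7]
blob [303, 153, 25, 24, 361] [315.1, 164.6]
blob [333, 157, 22, 21, 357] [343.7, 167.1]
blob [286, 165, 25, 29, 382] [298.2, 180.4]
blob [281, 183, 76, 46, 2003] [319.0, 208.5]
t 13.675 P [ 0.5526 -0.04    0.1108] z [ 0.01   0.766 -0.643] y [ 1.    -0.013  0.   ] w 0.01805891053551047 F [ -3.1 -14.3  24. ]
[0.001, -0.222, -0.001, 0.175, -0.009, 0.105, -1]
```

carry_out --pt "0 0.02 0 0.015 0 -0.03 -1" --pt "0 0.03 0 0.03 0 -0.06 -1" --pt "0 0.03 0 0.06 0 -0.09 -1" --pt "0 0.03 0 0.1 0 -0.125 -1" --pt "0 0.03 0 0.14 0 -0.16 -1" --pt "0 0.03 0 0.18 0 -0.19 -1" --pt "0 0.03 0 0.22 0 -0.225 -1" --pt "0 0.03 0 0.26 0 -0.26 -1" --pt "0 0.03 0 0.3 0 -0.29 -1" --pt "0 0.03 0 0.34 0 -0.325 -1" --pt "0 0.03 0 0.38 0 -0.36 -1" --pt "0 0.03 0 0.38 0 -0.36 -1"

```text
time_s: 15.18
position: [0.5517, -0.0445, 0.213]
orientation: [[0.008, 1.0, 0.008], [0.607, -0.012, 0.795], [0.795, -0.002, -0.607]]
force: [0.2, 0.8, -1.5]
gripper_width: 0.0177
gripper_force: 30.0
```

```bash
python3 ice.py; python3 - <<'E'
from h import *
from rig import robot
d=robot.snapshot('top'); g=d['img'].astype(int); np.savez('topc.npz',**d)
m=((g[:,:,2]-g[:,:,0])>6)&(g.max(2)>130); m[:185]=0;m[240:]=0;m[:,:250]=0;m[:,360:]=0
for s,c,b in blobs(m,8): print('top',s.tolist(),np.round(on(d,c,.016),3))
p,R=tool_for_scoop((.55,.05,.15),0,-20); rows([(p,R)],-1)
E
```

```text
blob [227, 120, 33, 9, 128] [241.6, 123.4]
blob [278, 163, 23, 19, 329] [289.1, 171.4]
blob [309, 169, 24, 23, 330] [320.1, 180.0]
blob [337, 174, 23, 20, 335] [347.9, 183.0]
blob [291, 184, 25, 23, 348] [303.0, 195.0]
blob [285, 196, 76, 44, 1625] [323.2, 221.8]
top [277, 192, 8, 7, 40] [0.6   0.079 0.016]
top [267, 196, 5, 7, 31] [0.591 0.11  0.016]
top [275, 202, 7, 9, 39] [0.569 0.084 0.016]
top [282, 209, 8, 8, 42] [0.55  0.064 0.016]
top [272, 215, 8, 7, 43] [0.533 0.094 0.016]
t 15.275 P [ 0.5512 -0.0442  0.212 ] z [ 0.007  0.795 -0.607] y [ 1.    -0.012 -0.003] w 0.017822449403621984 F [-0.2 -0.4 -1.4]
[0.004, -0.029, -0.006, 0.036, -0.005, -0.15, -1]
```

Four cubes are in the pan (blobs at (289,171), (320,180), (348,183) and (303,195)). I carry them to the bowl.

```bash
python3 - <<'E'
from h import *
rows([lip(.12,.15,-22,.551,0),lip(.20,.15,-22,.48,0),lip(.285,.15,-22,.411,0)],-1)
E
```

```text
t 15.275 P [ 0.5512 -0.0442  0.212 ] z [ 0.007  0.795 -0.607] y [ 1.    -0.012 -0.003] w 0.017822449403621984 F [-0.2 -0.4 -1.4]
[0.005, -0.007, -0.006, 0.042, -0.002, 0.022, -1] 
[0.005, -0.007, -0.006, 0.282, -0.361, 0.337, -1] 
[0.005, -0.007, -0.006, 0.536, -0.711, 0.673, -1]
```

carry_out --pt "0 0 0 0.02 -0.02 0.02 -1" --pt "0 0 0 0.06 -0.07 0.06 -1" --pt "0 0 0 0.11 -0.14 0.13 -1" --pt "0 0 0 0.17 -0.21 0.2 -1" --pt "0 0 0 0.23 -0.29 0.275 -1" --pt "0 0 0 0.29 -0.37 0.35 -1" --pt "0 0 0 0.35 -0.45 0.43 -1" --pt "0 0 0 0.41 -0.53 0.51 -1" --pt "0 0 0 0.47 -0.61 0.585 -1" --pt "0 0 0 0.51 -0.67 0.64 -1" --pt "0 0 0 0.536 -0.71 0.673 -1" --pt "0 0 0 0.536 -0.71 0.673 -1"

```text
time_s: 16.77
position: [0.4109, 0.1297, 0.2162]
orientation: [[0.01, 1.0, 0.007], [0.607, -0.011, 0.795], [0.795, -0.003, -0.607]]
force: [0.7, -0.1, -1.6]
gripper_width: 0.0176
gripper_force: 30.0
```

```bash
python3 ice.py; python3 - <<'E'
from h import *
from rig import robot
d=load('cur'); 
for p in [(250,60),(320,60)]: pass
g=d['img']
s=robot.state(); print(np.round(s['joint_positions'],1))
rows([lip(.285,z,p,.411,0) for z,p in [(.14,-15),(.12,-5),(.1,5),(.095,15),(.092,25),(.09,35),(.09,45),(.09,55),(.09,65)]],-1)
E
```

```text
blob [327, 146, 44, 57, 111] [357.2, 169.2]
blob [268, 154, 22, 52, 75] [273.7, 179.3]
blob [279, 163, 22, 20, 329] [289.6, 171.8]
blob [310, 175, 24, 23, 351] [320.7, 185.5]
blob [337, 177, 22, 20, 342] [347.8, 186.5]
blob [291, 185, 25, 29, 367] [303.5, 200.4]
blob [286, 196, 24, 44, 459] [293.9, 226.0]
blob [316, 204, 44, 36, 830] [340.5, 222.7]
[  4.7  24.8   9.2 126.4 -62.8  66.4  59.6]
t 16.825 P [0.4116 0.1292 0.2162] z [ 0.008  0.795 -0.607] y [ 1.    -0.012 -0.003] w 0.01785830259854988 F [ 1.1  0.1 -1.7]
[0.005, -0.085, -0.006, 0.062, -0.004, 0.012, -1] 
[0.004, -0.196, -0.007, 0.13, -0.005, 0.066, -1] 
[0.003, -0.307, -0.007, 0.196, -0.006, 0.147, -1] 
[0.003, -0.418, -0.007, 0.317, -0.008, 0.207, -1] 
[0.002, -0.529, -0.008, 0.435, -0.01, 0.284, -1] 
[0.002, -0.64, -0.008, 0.544, -0.011, 0.38, -1] 
[0.001, -0.751, -0.008, 0.643, -0.013, 0.489, -1] 
[0.0, -0.863, -0.008, 0.722, -0.015, 0.614, -1] 
[-0.001, -0.974, -0.009, 0.778, -0.016, 0.75, -1]
```

carry_out --pt "0 -0.04 0 0.03 0 0.006 -1" --pt "0 -0.085 0 0.062 0 0.012 -1" --pt "0 -0.14 0 0.095 0 0.037 -1" --pt "0 -0.196 0 0.13 0 0.066 -1" --pt "0 -0.25 0 0.162 0 0.105 -1" --pt "0 -0.307 0 0.196 0 0.147 -1" --pt "0 -0.36 0 0.255 0 0.176 -1" --pt "0 -0.36 0 0.255 0 0.176 -1"

```text
time_s: 17.82
position: [0.4125, 0.1903, 0.2364]
orientation: [[0.007, 1.0, 0.001], [0.938, -0.007, 0.347], [0.347, -0.001, -0.938]]
force: [-0.3, -0.6, -1.6]
gripper_width: 0.0176
gripper_force: 30.0
```

```bash
python3 ice.py; python3 - <<'E'
from h import *
from rig import robot
s=robot.state(); print(np.round(s['joint_positions'],1))
rows([lip(.285,z,p,.411,0) for z,p in [(.095,10),(.09,20),(.09,30),(.09,40),(.09,50),(.09,60),(.09,65)]],-1)
E
```

```text
blob [261, 79, 116, 101, 581] [319.5, 120.4]
blob [300, 128, 39, 49, 1195] [320.6, 148.9]
blob [287, 149, 17, 17, 184] [295.2, 156.2]
blob [337, 160, 22, 18, 281] [348.2, 168.3]
blob [295, 170, 23, 22, 283] [305.8, 181.2]
[-24.4   9.4   9.  122.7 -29.7  46.3   4.3]
t 17.875 P [0.4122 0.1888 0.2356] z [ 0.001  0.347 -0.938] y [ 1.    -0.01  -0.003] w 0.017664714174755326 F [-0.3 -0.4 -2. ]
[0.0, -0.004, -0.006, -0.007, -0.006, 0.009, -1] 
[-0.0, -0.115, -0.006, 0.13, -0.008, 0.007, -1] 
[-0.001, -0.226, -0.006, 0.277, -0.009, 0.008, -1] 
[-0.001, -0.337, -0.006, 0.422, -0.01, 0.035, -1] 
[-0.002, -0.448, -0.006, 0.56, -0.012, 0.086, -1] 
[-0.002, -0.559, -0.006, 0.687, -0.013, 0.161, -1] 
[-0.003, -0.615, -0.006, 0.746, -0.014, 0.206, -1]
```

carry_out --pt "0 -0.06 0 0.06 0 0.007 -1" --pt "0 -0.115 0 0.13 0 0.007 -1" --pt "0 -0.17 0 0.203 0 0.007 -1" --pt "0 -0.226 0 0.277 0 0.008 -1" --pt "0 -0.28 0 0.35 0 0.02 -1" --pt "0 -0.337 0 0.422 0 0.035 -1" --pt "0 -0.392 0 0.491 0 0.06 -1" --pt "0 -0.448 0 0.56 0 0.086 -1" --pt "0 -0.448 0 0.56 0 0.086 -1" --pt "0 -0.448 0 0.56 0 0.086 -1"

```text
time_s: 19.12
position: [0.4139, 0.2971, 0.2575]
orientation: [[0.012, 1.0, -0.01], [0.939, -0.015, -0.343], [-0.343, -0.005, -0.939]]
force: [-0.4, -0.1, -2.3]
gripper_width: 0.0177
gripper_force: 30.0
```

```bash
python3 ice.py; python3 - <<'E'
from h import *
from rig import robot
s=robot.state(); print(np.round(s['joint_positions'],1))
rows([lip(.285,z,p,.411,0) for z,p in [(.09,50),(.09,60),(.09,70)]],-1)
E
```

```text
blob [254, 40, 81, 102, 338] [280.1, 71.9]
blob [298, 81, 21, 19, 235] [308.0, 90.4]
blob [327, 88, 18, 18, 157] [336.3, 96.6]
blob [294, 113, 13, 16, 105] [299.7, 119.9]
[-55.   24.2   7.9  98.4  10.3  73.2 -52.5]
t 19.175 P [0.414  0.297  0.2579] z [-0.009 -0.343 -0.939] y [ 1.    -0.015 -0.004] w 0.01773019267999955 F [ 0.5  0.1 -1.7]
[-0.006, 0.001, -0.008, 0.012, -0.015, -0.007, -1] 
[-0.007, -0.11, -0.008, 0.157, -0.017, -0.033, -1] 
[-0.007, -0.221, -0.007, 0.304, -0.019, -0.033, -1]
```

carry_out --pt "0 -0.06 0 0.08 -0.01 -0.02 -1" --pt "0 -0.11 0 0.157 -0.01 -0.033 -1" --pt "0 -0.165 0 0.23 -0.01 -0.033 -1" --pt "0 -0.165 0 0.23 -0.01 -0.033 -1" --pt "0 -0.165 0 0.23 -0.01 -0.033 -1" --pt "0 -0.165 0 0.23 -0.01 -0.033 -1"

```text
time_s: 19.92
position: [0.4127, 0.3433, 0.2495]
orientation: [[0.01, 1.0, -0.01], [0.821, -0.014, -0.571], [-0.571, -0.002, -0.821]]
force: [-0.0, 0.1, -1.2]
gripper_width: 0.0172
gripper_force: 30.0
```

```bash
python3 ice.py; python3 - <<'E'
from h import *
from rig import robot
for n in ('scene','top'):
    d=robot.snapshot(n); g=d['img'].astype(int); c=proj(d,np.array([.411,.307,.02])); print(n,c)
    x,y=int(c[0]),int(c[1]); w=np.zeros(g.shape[:2],bool); w[y-35:y+35,x-35:x+35]=1
    m=((g[:,:,2]-g[:,:,0])>(4 if n=='top' else 2))&(g.max(2)>90)&w
    for s,cc,b in blobs(m,6): print(s.tolist())
rows([lip(.285,.09,65,.411,0)],-1)
E
```

```text
blob [299, 74, 17, 15, 161] [306.6, 80.6]
blob [333, 81, 12, 12, 60] [339.2, 86.2]
blob [295, 104, 10, 13, 64] [298.9, 111.0]
scene [351.22636288  97.09856287]
[345, 89, 17, 12, 106]
[370, 89, 7, 10, 17]
[338, 92, 6, 6, 20]
top [198.81033774 264.16388535]
[188, 239, 15, 2, 15]
[204, 241, 6, 3, 7]
[193, 252, 1, 7, 7]
[183, 260, 12, 2, 20]
[179, 268, 7, 2, 8]
[192, 277, 3, 4, 8]
t 20.075 P [0.4123 0.3442 0.2491] z [-0.009 -0.571 -0.821] y [ 1.    -0.013 -0.003] w 0.01765641041559053 F [ 0.4  0.2 -2.2]
[-0.006, -0.002, -0.006, -0.005, -0.006, 0.005, -1]
```

carry_out --pt "0 0 0 -0.14 0 -0.2 -1" --pt "0 0 0 -0.285 0 -0.41 -1" --pt "0 0.12 0 -0.44 0 -0.3 -1" --pt "0 0.24 0 -0.6 0 -0.2 -1" --pt "0 0.36 0 -0.75 0 -0.1 -1" --pt "0 0.48 0 -0.9 0 0 -1" --pt "0 0.5 0 -0.95 0 0.03 -1" --pt "0 0.5 0 -0.95 0 0.03 -1"

```text
time_s: 21.08
position: [0.4104, 0.1835, 0.3527]
orientation: [[0.016, 1.0, 0.0], [0.984, -0.016, 0.175], [0.175, -0.003, -0.985]]
force: [0.2, 0.6, -1.4]
gripper_width: 0.0176
gripper_force: 30.0
```

```bash
python3 ice.py; python3 - <<'E'
from h import *
from rig import robot
d=robot.snapshot('top'); t=d['img']; np.savez('topc.npz',**d); s=robot.snapshot('scene')['img']; w=robot.snapshot('wrist')['img']
z=lambda im,k:cv2.resize(im,None,fx=k,fy=k,interpolation=cv2.INTER_CUBIC)
o=np.zeros((600,800,3),np.uint8)
a=z(t[170:300,160:290],2.4); o[:312,:312]=a
b=z(s[60:140,310:440],2.4); o[:b.shape[0],312:312+b.shape[1]]=b
c=z(t[185:240,255:355],2.4); o[192:192+c.shape[0],320:320+c.shape[1]]=c
e=z(w[0:240,200:440],1.18); o[316:316+e.shape[0],:e.shape[1]]=e
f=z(s[140:240,260:420],1.8); o[340:340+f.shape[0],320:320+f.shape[1]]=f
cv2.imwrite('pics/c7.png',o[:,:,::-1]); rows([lip(.2,.2,20,.42,0)],-1)
E
```

```text
blob [274, 68, 92, 94, 529] [321.6, 116.4]
blob [306, 106, 32, 20, 364] [322.0, 113.9]
t 21.275 P [0.41   0.1872 0.3521] z [-0.002  0.174 -0.985] y [ 1.    -0.008 -0.004] w 0.017729328196733198 F [ 1.1 -0.2 -1.9]
[-0.001, -0.0, -0.006, -0.287, 0.052, -0.057, -1]
```

View pics/c7.png

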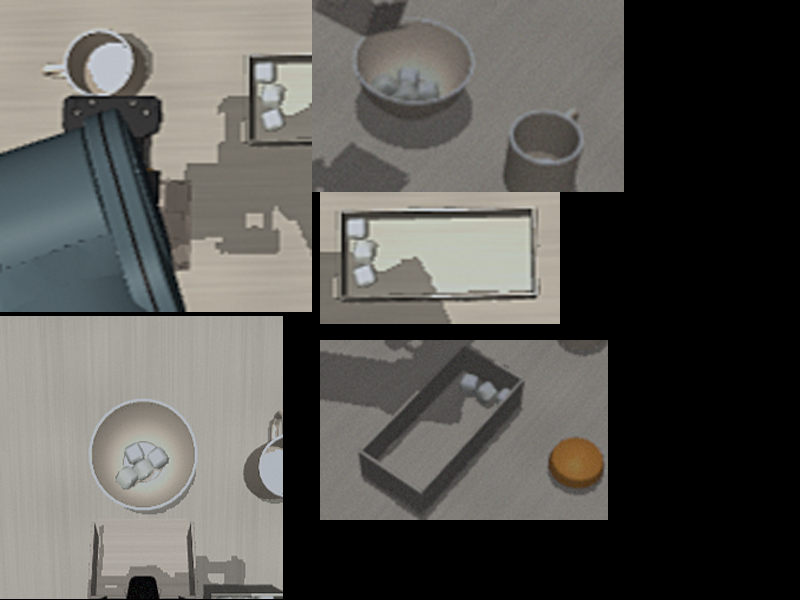

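The picture shows four cubes together on the bowl floor (around (143,465)), three left in the tub, an empty scoop, and the bowl and mug upright. Next I check for slip in the grip and plan the return.

```bash
python3 - <<'E'
from h import *
d0=load('wrist2')['img'].astype(int).sum(2)/3; from rig import robot
d=robot.snapshot('wrist'); d1=d['img'].astype(int).sum(2)/3
for c in (284,290,350,356): print(c,'old',np.round(d0[205:226,c]).astype(int).tolist(),'new',np.round(d1[205:226,c]).astype(int).tolist())
for r in (165,190): print(r,'L old',np.round(d0[r,268:290]).astype(int).tolist(),'new',np.round(d1[r,268:290]).astype(int).tolist(),'\nR old',np.round(d0[r,352:374]).astype(int).tolist(),'new',np.round(d1[r,352:374]).astype(int).tolist())
rows([lip(.1,.22,5,.45,0),lip(-.1,.22,0,.50,0)],-1)
E
```

```text
284 old [136, 136, 140, 137, 135, 136, 140, 136, 139, 132, 171, 183, 113, 72, 76, 79, 79, 77, 73, 38, 17] new [125, 126, 123, 123, 122, 120, 119, 118, 119, 118, 121, 124, 120, 118, 122, 123, 121, 124, 123, 125, 123]
290 old [188, 188, 188, 186, 188, 187, 187, 188, 189, 148, 168, 181, 111, 71, 77, 77, 73, 77, 87, 48, 23] new [168, 168, 172, 172, 169, 166, 165, 166, 164, 163, 167, 169, 171, 168, 171, 136, 122, 119, 121, 125, 123]
350 old [188, 185, 186, 187, 185, 186, 188, 188, 186, 180, 173, 182, 120, 74, 79, 77, 73, 78, 96, 58, 23] new [167, 166, 167, 171, 167, 164, 166, 167, 167, 163, 167, 173, 138, 120, 122, 123, 122, 123, 125, 127, 122]
356 old [184, 188, 187, 186, 187, 187, 187, 188, 189, 157, 166, 185, 121, 72, 75, 75, 80, 81, 98, 55, 8] new [167, 166, 170, 171, 166, 166, 165, 169, 165, 165, 166, 171, 135, 122, 126, 123, 124, 126, 125, 122, 122]
165 L old [117, 118, 119, 121, 119, 119, 117, 123, 107, 177, 174, 65, 61, 70, 63, 118, 137, 137, 130, 188, 187, 185] new [161, 159, 158, 158, 158, 161, 163, 162, 157, 158, 160, 165, 160, 158, 158, 163, 164, 161, 159, 165, 164, 162] 
R ol
[... 212 characters left out ...]
, 160, 162]
190 L old [122, 119, 123, 116, 123, 119, 122, 100, 184, 175, 64, 66, 68, 59, 135, 135, 135, 133, 130, 187, 189, 188] new [164, 163, 162, 163, 163, 165, 166, 164, 165, 167, 163, 90, 62, 61, 57, 87, 176, 122, 117, 169, 170, 167] 
R old [184, 184, 186, 187, 185, 185, 185, 191, 142, 79, 75, 76, 49, 187, 170, 157, 162, 166, 167, 167, 170, 168] new [171, 169, 171, 171, 169, 176, 131, 74, 67, 72, 60, 165, 152, 165, 167, 167, 164, 165, 167, 165, 161, 163]
t 21.325 P [0.4101 0.1871 0.352 ] z [-0.002  0.174 -0.985] y [ 1.    -0.008 -0.004] w 0.017852210331487216 F [-0.1  0.3 -1.6]
[-0.001, 0.166, -0.006, -0.964, 0.208, -0.159, -1] 
[-0.0, 0.11, -0.003, -1.0, 0.232, -0.146, -1] clipped 2.01
```

```bash
python3 - <<'E'
from h import *
from rig import robot
d=robot.snapshot('wrist'); np.savez('cur.npz',**d); g=d['img'].sum(2)/3
s=robot.state(); P=np.array(s['position']); R=np.array(s['orientation']); G=P+.003*R[:,2]
for c in (283,285,359,361): print(c,np.round(g[160:200,c]).astype(int).tolist())
for c in (310,335): print('lip',c,np.round(g[150:200,c]).astype(int).tolist())
Rn=R@Ro.from_euler('y',-30,degrees=True).as_matrix()   # nominal: tool x rotated to scoop x
xs=Rn[:,0]; print('xs nominal',np.round(xs,3))
zs=np.cross(xs,-R[:,1])
for dl in (-6,0,4,8,12,16,20):
    a=np.radians(dl); x=xs*np.cos(a)-zs*np.sin(a); z=zs*np.cos(a)+xs*np.sin(a); S=np.c_[x,-R[:,1],z]
    print(dl,[np.round(proj(d,G+S@((np.array(q)-[-76,0,117])/1000)),1).tolist() for q in [(24,42,32),(24,-42,32),(42,0,2),(-42,42,36),(-42,-42,36)]])
E
```

```text
283 [163, 162, 160, 160, 159, 162, 162, 163, 163, 159, 160, 162, 167, 164, 163, 163, 166, 161, 165, 166, 169, 171, 171, 171, 177, 139, 119, 100, 85, 82, 87, 85, 85, 112, 117, 118, 119, 141, 151, 146]
285 [161, 159, 159, 161, 163, 158, 160, 161, 161, 162, 161, 165, 166, 165, 165, 165, 163, 165, 134, 115, 116, 118, 115, 121, 121, 119, 118, 118, 119, 122, 126, 124, 122, 122, 125, 119, 121, 120, 120, 116]
359 [162, 162, 161, 164, 163, 163, 161, 164, 163, 162, 161, 166, 167, 166, 166, 168, 168, 169, 169, 171, 171, 131, 111, 96, 86, 77, 73, 73, 69, 72, 72, 72, 70, 71, 75, 77, 76, 74, 73, 81]
361 [161, 164, 161, 162, 164, 163, 162, 162, 160, 160, 161, 162, 160, 162, 135, 126, 99, 60, 59, 55, 54, 55, 63, 66, 71, 72, 72, 65, 71, 72, 74, 73, 74, 75, 74, 75, 68, 74, 70, 69]
lip 310 [159, 158, 157, 151, 148, 146, 144, 140, 135, 134, 141, 177, 187, 136, 111, 153, 163, 163, 161, 164, 161, 163, 168, 165, 162, 168, 166, 168, 162, 164, 161, 165, 164, 164, 170, 167, 162, 165, 169, 167, 170, 169, 171, 168, 168, 164, 166, 164, 168, 165]
lip 335 [160, 158, 155, 151, 149, 145, 144, 140, 138, 121, 171, 187, 151, 117, 115, 116, 114, 160, 164, 166, 163, 166, 171, 166, 163, 165, 167, 164, 164, 165, 162, 164, 167, 166, 167, 166, 167, 167, 168, 169, 169, 173, 170, 168, 169, 165, 166, 167, 167, 167]
xs nominal [ 0.007  0.94  -0.342]
-6 [[275.3, 134.0], [367.2, 134.0], [321.2, 127.5], [273.2, 205.2], [369.4, 205.2]]
0 [[276.8, 147.4], [365.7, 147.4], [321.1, 143.2], [273.6, 215.4], [369.1, 215.4]]
4 [[277.6, 156.2], [364.8, 156.2], [321.1, 153.4], [273.7, 222.2], [368.9, 222.2]]
8 [[278.3, 165.1], [364.1, 165.0], [321.1, 163.6], [273.8, 229.1], [368.8, 229.1]]
12 [[278.9, 173.8], [363.5, 173.8], [321.1, 173.7], [273.8, 236.1], [368.8, 236.0]]
16 [[279.4, 182.6], [363.0, 182.6], [321.1, 183.7], [273.7, 243.1], [368.9, 243.0]]
20 [[279.8, 191.4], [362.6, 191.3], [321.1, 193.6], [273.5, 250.1], [369.1, 250.1]]
```

The scoop pitched about 12.5° lip-down in the grip during the jam: the wall fronts sit at row 175 instead of 147. I compensate when placing it.

carry_out --pt "0 0.1 0 -0.25 0.06 -0.03 -1" --pt "0 0.15 0 -0.5 0.11 -0.06 -1" --pt "0 0.15 0 -0.75 0.17 -0.1 -1" --pt "0 0.15 0 -0.96 0.22 -0.14 -1" --pt "0 0.15 0 -0.96 0.22 -0.14 -1"

```text
time_s: 22.0
position: [0.4531, -0.0117, 0.3456]
orientation: [[0.016, 1.0, 0.003], [0.917, -0.016, 0.398], [0.398, -0.004, -0.918]]
force: [0.5, 1.1, -1.5]
gripper_width: 0.0174
gripper_force: 30.0
```

```bash
python3 - <<'E'
from h import *
rows([tool_for_scoop((.536,-.308,.14),0,0,42.5)],-1)
E
```

```text
t 22.0 P [ 0.4531 -0.0117  0.3456] z [ 0.003  0.398 -0.918] y [ 1.    -0.016 -0.004] w 0.01737437338914842 F [ 0.5  1.1 -1.5]
[0.002, 0.113, -0.005, -1.0, 0.237, -0.184, -1] clipped 1.88
```

carry_out --pt "0 0.05 0 -0.25 0.06 -0.05 -1" --pt "0 0.1 0 -0.5 0.12 -0.1 -1" --pt "0 0.15 0 -0.75 0.18 -0.14 -1" --pt "0 0.21 0 -1 0.237 -0.184 -1" --pt "0 0.21 0 -1 0.237 -0.184 -1" --pt "0 0.21 0 -1 0.237 -0.184 -1"

```text
time_s: 22.75
position: [0.4977, -0.206, 0.299]
orientation: [[0.01, 1.0, 0.003], [0.737, -0.01, 0.676], [0.676, -0.004, -0.737]]
force: [1.0, 0.7, 0.3]
gripper_width: 0.0174
gripper_force: 30.0
```

```bash
python3 - <<'E'
from h import *
rows([tool_for_scoop((.536,-.308,z),0,0,42.5) for z in (.12,.05,.006,.003)],-1)
E
```

```text
t 22.75 P [ 0.4977 -0.206   0.299 ] z [ 0.003  0.676 -0.737] y [ 1.    -0.01  -0.004] w 0.017409962136643427 F [1.  0.7 0.3]
[0.002, -0.0, -0.006, -0.863, 0.201, -0.388, -1] 
[0.002, -0.0, -0.006, -1.0, 0.184, -0.118, -1] clipped 1.10
[0.002, -0.0, -0.005, -1.0, 0.163, 0.026, -1] clipped 1.25
[0.002, -0.0, -0.005, -1.0, 0.162, 0.035, -1] clipped 1.26
```

carry_out --pt "0 0 0 -0.25 0.06 -0.1 -1" --pt "0 0 0 -0.5 0.12 -0.22 -1" --pt "0 0 -0.005 -0.75 0.18 -0.33 -1" --pt "0 0 -0.005 -0.863 0.2 -0.388 -1" --pt "0 0 -0.005 -0.863 0.2 -0.388 -1" --pt "0 0 -0.005 -0.863 0.2 -0.388 -1"

```text
time_s: 23.5
position: [0.5363, -0.3852, 0.2419]
orientation: [[-0.001, 1.0, 0.005], [0.738, -0.003, 0.675], [0.675, 0.004, -0.737]]
force: [0.6, 0.1, -1.1]
gripper_width: 0.0178
gripper_force: 30.0
```

```bash
python3 - <<'E'
from h import *
rows([tool_for_scoop((.536,-.308,z),0,0,42.5) for z in (.12,.05,.012,.003)],-1)
from rig import robot
d=robot.snapshot('wrist'); g=d['img'].sum(2)/3; np.savez('cur.npz',**d)
s=robot.state(); P=np.array(s['position']); R=np.array(s['orientation']); G=P+.003*R[:,2]
for c in (300,320,340): print('lip',c,np.round(g[150:200,c]).astype(int).tolist())
for r in (190,210): print(r,np.round(g[r,265:300]).astype(int).tolist(),np.round(g[r,345:380]).astype(int).tolist())
for dl in (11,12.5,14):
    S=R@Ro.from_euler('y',-30+dl,degrees=True).as_matrix(); S=np.c_[S[:,0],-R[:,1],np.cross(S[:,0],-R[:,1])]
    print(dl,[np.round(proj(d,G+S@((np.array(q)-[-76,0,117])/1000)),1).tolist() for q in [(24,42,32),(24,-42,32),(42,0,2),(-42,0,36)]])
E
```

```text
t 23.5 P [ 0.5363 -0.3852  0.2419] z [ 0.005  0.675 -0.737] y [ 1.    -0.003  0.004] w 0.017816899953794183 F [ 0.6  0.1 -1.1]
[0.003, 0.0, 0.001, -0.012, -0.001, 0.007, -1] 
[0.003, 0.0, 0.001, -0.249, -0.003, 0.265, -1] 
[0.003, 0.0, 0.001, -0.377, -0.004, 0.405, -1] 
[0.003, 0.0, 0.001, -0.407, -0.004, 0.439, -1] 
lip 300 [161, 161, 161, 163, 162, 164, 164, 161, 164, 161, 162, 163, 162, 163, 162, 163, 163, 164, 161, 163, 162, 162, 163, 163, 162, 161, 161, 167, 179, 179, 179, 180, 179, 178, 178, 178, 178, 178, 178, 180, 179, 179, 181, 180, 180, 182, 182, 181, 181, 182]
lip 320 [161, 160, 163, 161, 161, 163, 161, 163, 163, 161, 161, 162, 162, 163, 164, 162, 158, 161, 160, 162, 159, 161, 161, 161, 161, 162, 161, 170, 178, 176, 177, 179, 179, 180, 178, 177, 178, 180, 178, 179, 181, 181, 178, 179, 179, 179, 180, 180, 179, 179]
lip 340 [158, 159, 161, 157, 158, 159, 160, 159, 159, 159, 156, 160, 159, 157, 161, 160, 159, 159, 160, 159, 160, 162, 160, 160, 159, 162, 161, 168, 178, 177, 177, 178, 179, 178, 176, 176, 177, 179, 177, 177, 180, 179, 180, 180, 181, 182, 178, 181, 178, 180]
190 
[... 199 characters left out ...]
179, 179, 181, 181, 180, 179, 182, 185, 125, 73, 68, 51, 178, 168, 155, 163, 163, 154, 158, 160, 161, 160, 161, 159, 159, 162, 162, 161, 164, 159]
210 [114, 114, 115, 117, 115, 115, 118, 116, 119, 113, 108, 150, 178, 118, 68, 60, 62, 56, 128, 127, 124, 124, 182, 181, 180, 180, 179, 180, 179, 182, 181, 180, 180, 181, 180] [181, 179, 180, 183, 179, 179, 182, 180, 180, 179, 182, 180, 181, 184, 84, 68, 73, 64, 160, 179, 157, 164, 165, 161, 159, 162, 158, 160, 159, 162, 163, 161, 162, 164, 165]
11 [[273.7, 122.6], [368.3, 122.6], [320.9, 114.0], [321.0, 196.6]]
12.5 [[273.2, 119.2], [368.8, 119.2], [320.9, 110.0], [321.0, 194.1]]
14 [[272.7, 115.8], [369.3, 115.8], [320.9, 105.9], [321.0, 191.6]]
```

The lip at row 177.3 gives a slip of 13.4°, with no yaw. I lower the scoop accordingly.

```bash
python3 - <<'E'
from h import *
rows([tool_for_scoop((.536,-.308,z),0,0,43.4) for z in (.08,.04,.012,.005,.003)],-1)
E
```

```text
t 23.55 P [ 0.5362 -0.3853  0.242 ] z [ 0.005  0.675 -0.738] y [ 1.    -0.003  0.004] w 0.017903710816455476 F [ 0.   0.1 -0.6]
[0.003, 0.01, 0.001, -0.147, -0.002, 0.155, -1] 
[0.003, 0.01, 0.001, -0.282, -0.003, 0.303, -1] 
[0.003, 0.01, 0.001, -0.377, -0.003, 0.406, -1] 
[0.003, 0.01, 0.001, -0.401, -0.003, 0.432, -1] 
[0.003, 0.01, 0.001, -0.407, -0.004, 0.439, -1]
```

carry_out --pt "0.002 0.01 0 -0.08 0 0.08 -1" --pt "0.002 0.01 0 -0.147 0 0.155 -1" --pt "0.002 0.01 0 -0.215 0 0.23 -1" --pt "0.002 0.01 0 -0.282 -0.003 0.303 -1" --pt "0.002 0.01 0 -0.33 -0.003 0.355 -1" --pt "0.002 0.01 0 -0.377 -0.003 0.406 -1" --pt "0.002 0.01 0 -0.39 -0.003 0.42 -1" --pt "0.002 0.01 0 -0.401 -0.003 0.432 -1" --pt "0.002 0.01 0 -0.405 -0.003 0.437 -1" --pt "0.002 0.01 0 -0.405 -0.003 0.437 -1"

```text
time_s: 24.8
position: [0.5346, -0.3887, 0.122]
orientation: [[0.002, 1.0, 0.003], [0.727, -0.004, 0.686], [0.686, 0.001, -0.727]]
force: [-1.1, -1.9, 2.7]
gripper_width: 0.0179
gripper_force: 30.0
```

```bash
python3 - <<'E'
from h import *
rows([tool_for_scoop((.536,-.308,.003),0,0,43.4)],-1)
E
```

```text
t 24.8 P [ 0.5346 -0.3887  0.122 ] z [ 0.003  0.686 -0.727] y [ 1.    -0.004  0.001] w 0.01785426351270373 F [-1.1 -1.9  2.7]
[0.002, 0.001, -0.001, 0.01, 0.007, 0.008, -1]
```

Contact is light. I open the fingers and back out.

carry_out --pt "0 0 0 0 0 0 1" --pt "0 0 0 0 0 0 1" --pt "0 0 0 0 0 0 1" --pt "0 0 0 0 0 0 1" --pt "0 0 0 0 0 0 1" --pt "0 0 0 0 0 0 1" --pt "0 0 0 0 0 -0.15 1" --pt "0 0 0 0 0 -0.3 1" --pt "0 0 0 0 0 -0.5 1" --pt "0 0 0 0 0 -0.7 1" --pt "0 0 0 0 0 -0.7 1"

```text
time_s: 26.18
position: [0.5334, -0.4744, 0.2114]
orientation: [[0.003, 1.0, -0.016], [0.717, 0.009, 0.697], [0.697, -0.014, -0.717]]
force: [0.1, 1.0, -1.1]
gripper_width: 0.088
gripper_force: 0.0
```

```bash
python3 - <<'E'
from h import *
from rig import robot
d=robot.snapshot('wrist'); g=d['img'].sum(2)/3; s=robot.state(); print(s['time_s'],s['position'],s['gripper_width'],s['force'])
S=Ro.from_euler('z',90,degrees=True).as_matrix()
for o in ([.536,-.308,.003],[.5345,-.311,.003]):
    print([np.round(proj(d,np.array(o)+S@(np.array(q)/1000)),1).tolist() for q in [(42,0,2),(24,42,32),(24,-42,32),(-42,30,36)]])
u=proj(d,np.array([.5345,-.269,.005])); c=int(u[0])-10; r=int(u[1]); print(r,[np.round(g[r-25:r+25,k]).astype(int).tolist() for k in (c-25,c+25)])
t=robot.snapshot('top'); gm=t['img'].max(2); m=np.zeros(gm.shape,np.uint8); m[190:240,380:440]=gm[190:240,380:440]>150
for st,cc,b in blobs(m,200): print('pan top',st.tolist(),np.round(on(t,cc,.005),4))
a=load('top0')['img'].astype(int); df=np.abs(a-t['img']).max(2)
for n,(x,y) in dict(mug=(203,197),roll=(281,154),jar=(362,148),bowl=(195,264)).items(): print(n,(df[y-18:y+18,x-18:x+18]>40).sum())
E
```

```text
26.225 [ 0.53517872 -0.47595822  0.21649825] 0.08832522979844565 [ 1.79710086 -1.1492906   2.71712323]
[[325.5, 160.6], [295.9, 158.7], [355.3, 158.6], [302.4, 198.6]]
[[324.5, 162.2], [294.7, 160.4], [354.4, 160.4], [301.2, 200.6]]
162 [[107, 37, 32, 41, 36, 36, 33, 34, 30, 29, 36, 27, 32, 23, 35, 34, 29, 36, 31, 30, 35, 32, 34, 33, 34, 31, 35, 37, 34, 36, 33, 36, 26, 33, 39, 25, 36, 35, 30, 29, 37, 31, 38, 36, 28, 30, 32, 37, 36, 33], [26, 33, 39, 32, 32, 35, 37, 24, 26, 23, 38, 27, 39, 38, 26, 32, 39, 37, 36, 35, 29, 24, 37, 36, 33, 27, 102, 169, 176, 172, 174, 174, 173, 173, 175, 176, 173, 176, 177, 175, 178, 177, 174, 175, 173, 176, 178, 176, 175, 177]]
pan top [380, 190, 60, 7, 260] [ 0.6017 -0.2868  0.005 ]
pan top [380, 198, 60, 42, 323] [ 0.4815 -0.2767  0.005 ]
pan top [402, 201, 29, 29, 738] [ 0.5349 -0.3124  0.005 ]
mug 0
roll 0
jar 0
bowl 157
```

carry_out --pt "0 0 0 0 0 -0.2 1" --pt "0 0 0 0 0 -0.2 1" --pt "0 0 0 0 0 -0.2 1" --pt "0 0 0 0 0 -0.2 1"

```text
time_s: 26.78
position: [0.5267, -0.4862, 0.232]
orientation: [[0.003, 1.0, 0.001], [0.728, -0.003, 0.685], [0.685, -0.001, -0.728]]
force: [-0.4, -0.4, -0.3]
gripper_width: 0.0879
gripper_force: 0.0
```

```bash
python3 -c "
from rig import robot
print(robot.hand_in())"
```

```text
the job is handed in; nothing more can be done
None
```

I handed the job in at about 27 s; no verdict came back. The cameras showed four cubes in the bowl, the other three in the tub, the scoop standing on the middle of its mat, and the mug, roll and jar not shifted.

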